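Clear the bench after a control run

TASK

Clear the bench after the control run. Stand the three bottles from the front of the bench upright in the round cups of the grey carrier - the large bottle down in the large middle cup, one small bottle down in each small cup - without tipping them over on the way. Put what is used up in the steel waste tray: the little tray of cuvettes upright in the wide compartment and the loose blood tube lying in the narrow compartment.

Things in the scene. Friction and masses are not known exactly. Their poses are not given: they have to be found in the camera images.
- large_bottle_mid (a point): The largest of three round, capped, white bottles: body 52 mm in diameter up to 79 mm, cap 31 mm in diameter above, 92 mm tall in all, 0.18 kg, standing. The point is its centre, 46 mm above its underside; z points up along the bottle.
- small_bottle_1_mid (a point): One of two small round, capped, white bottles of the same shape: body 40 mm in diameter up to 60 mm, cap 24 mm in diameter above, 70 mm tall in all, 0.13 kg, standing. The two may change places. The point is its centre, 35 mm above its underside; z points up along the bottle.
- small_bottle_2_mid (a point): The other small bottle, the same in shape and size; its point and axes likewise.
- cuvette_tray_mid (a point): A small grey open tray, filled with clear upright cuvettes: 65 mm along its x, 100 mm along its y, 45 mm high over the cuvettes; its own solid side walls are 25 mm high and can be gripped across the 65 mm. 0.11 kg. The point is its centre, 22.5 mm above its underside; z up.
- used_tube_mid (a point): A capped blood tube lying on the bench: 92 mm long along its y, glass 13 mm thick, cap 16 mm thick and 16 mm long at the -y end. 0.015 kg. The point is half-way along the tube, 8 mm above the bench; z up.
- carrier: Low grey plastic carrier, fixed, 78 mm (x) by 238 mm (y); origin: centre of its underside, on the bench. Three round cups in a row along y, all at x = 0: a large one at y = 0 (66 mm inside at the foot), small ones at y = -78 and +78 mm (50 mm inside). Cup walls reach 16 mm above the bench and flare out 6 mm all round over their top 8 mm; the cups' floor is 3 mm above the bench.
- waste_tray: Open stainless steel tray, fixed, 140 mm (x) by 212 mm (y), walls 28 mm high, floor 3 mm above the bench; origin: centre of its underside, on the bench. A divider 26 mm high along x at y = +23.5 mm parts it: the wide compartment, 136 by 126 mm inside, is centred at y = -41 mm, the narrow one, 136 by 79 mm, at y = +64 mm (both x = 0).

How it is judged:
At the end, for the whole second after the job is handed in: Large bottle in the large cup (within 11 mm), a small one in each small cup (within 9 mm), all down on the cup floor (4 mm) and upright (0.12 rad); cuvette tray level on the floor of the wide compartment, tube on the floor of the narrow one; all released and at rest (x of large_bottle_mid in the frame of carrier between -0.011 and 0.011 m and y of large_bottle_mid in the frame of carrier between -0.011 and 0.011 m and z of large_bottle_mid in the frame of carrier between 0.045 and 0.053 m and angle between each of large_bottle_mid, cuvette_tray_mid's own z axis and vertical below 0.12 rad and (((x of small_bottle_1_mid in the frame of carrier between -0.009 and 0.009 m and y of small_bottle_1_mid in the frame of carrier between -0.087 and -0.069 m and z of small_bottle_1_mid in the frame of carrier between 0.034 and 0.042 m and angle between small_bottle_1_mid's own z axis and vertical below 0.12 rad) and (x of small_bottle_2_mid in the frame of carrier between -0.009 and 0.009 m and y of small_bottle_2_mid in the frame of carrier between 0.069 and 0.087 m and z of small_bottle_2_mid in the frame of carrier between 0.034 and 0.042 m and angle between small_bottle_2_mid's own z axis and vertical below 0.12 rad)) or ((x of small_bottle_1_mid in the frame of carrier between -0.009 and 0.009 m and y of small_bottle_1_mid in the frame of carrier between 0.069 and 0.087 m and z of small_bottle_1_mid in the frame of carrier between 0.034 and 0.042 m and angle between small_bottle_1_mid's own z axis and vertical below 0.12 rad) and (x of small_bottle_2_mid in the frame of carrier between -0.009 and 0.009 m and y of small_bottle_2_mid in the frame of carrier between -0.087 and -0.069 m and z of small_bottle_2_mid in the frame of carrier between 0.034 and 0.042 m and angle between small_bottle_2_mid's own z axis and vertical below 0.12 rad))) and x of cuvette_tray_mid in the frame of waste_tray between -0.025 and 0.025 m and y of cuvette_tray_mid in the frame of waste_tray between -0.077 and -0.005 m and z of cuvette_tray_mid in the frame of waste_tray between 0.0205 and 0.0305 m and x of used_tube_mid in the frame of waste_tray between -0.035 and 0.035 m and y of used_tube_mid in the frame of waste_tray between 0.03 and 0.098 m and z of used_tube_mid in the frame of waste_tray between 0.003 and 0.019 m and linear speed of each of large_bottle, small_bottle_1, small_bottle_2, cuvette_tray, used_tube below 0.02 m/s); the robot touches nothing.
It fails at once if a bottle is tipped over: large bottle (angle between large_bottle_mid's own z axis and vertical above 0.8 rad).
It fails at once if a bottle is tipped over: small bottle 1 (angle between small_bottle_1_mid's own z axis and vertical above 0.8 rad).
It fails at once if a bottle is tipped over: small bottle 2 (angle between small_bottle_2_mid's own z axis and vertical above 0.8 rad).
It also fails if it takes over 134 s, if anything falls off the work surface, if the arm or the gripper's body presses on something with over 40 N, if the wrist force passes 120 N, or if a joint passes its speed limit or range.

ROBOT

A 7-joint arm with a two-finger parallel gripper is mounted at the origin on a cart in front of the work surface, level with it; the furniture and walls round the work are solid. World frame = base frame: x ahead of the robot, y to its left, z up, the work surface at z = 0. Lengths are in m, angles in rad, forces in N, time in s.
With the tool pointing down it reaches from about 0.35 to 0.9 m from the base axis. Payload 8.1 kg.
Tool frame: the origin (TCP) lies midway between the tips of the shut fingers; the grasp point (between the pads) lies 19 mm behind it (bot.grip_depth is the distance from the TCP to the grasp point, in m); y points along the fingers, x is the direction in which the jaws open and shut, and the axes are right-handed (so a half turn about y gives the same grasp; the last joint's range is limited). The gripper opens to 85 mm and grips with 20 to 120 N. Pads are 22 mm wide; open, the fingers measure 114 mm over their backs; the gripper's body (76 mm by 85 mm) begins 54 mm behind the grasp point. The pads swing forward as they close: fully open they stand 13 mm farther back than shut.
Start: joints at [-0.103, 0.434, 0.025, 1.573, -0.012, 1.134, -0.075], TCP at [0.625, -0, 0.201] pointing down, gripper open.
Joint ranges: [-2.62, 2.62], [-0.44, 2.09], [-1.27, 1.32], [0.08, 2.57], [-1.32, 4.46], [0.12, 2], [-2.74, 2.74]. Speed limits (rad/s): [2.22, 2.22, 3.01, 3.01, 3.14, 3.14, 3.14].

INTERFACE

Orientations are given as a unit quaternion [x, y, z, w].
In Python, from cell import sense, optics, order, finder, bot gives the robot as it stands. The module is installed in compiled form; this text tells all that it offers.
- The arm moves only by the tool jog_arm, never from a script. Its arguments are lists of equal length, an entry for each row: "offset": the shift along the world's x, y, z in units of 0.15 m (1.0 is 0.15 m), a list of three; "twist": the turn, a rotation vector about the world's x, y, z in units of 180 degrees (1.0 is 180 degrees), a list of three; "gripper": the closure, from 0 (fully open) to 1 (shut). In form: {"offset": [[tx, ty, tz], ...], "twist": [[ax, ay, az], ...], "gripper": [gripper, ...]}. A call has 1 to 10 rows; each row is the pose to reach, as a shift and turn from the pose commanded when the call began, turning the shorter way round; what a row does not reach only later rows make up. A row lasts 1/12 s, in which the tool goes at most 41.7 mm and 7.16 degrees, less where a joint would pass 70% of its speed; a pose out of reach is approached as far as the arm can. A call with a number of a shift or a turn outside -1 to 1 is refused whole. A call with a gripper value outside its range is refused whole. The fingers move at their own pace and stop on an object; "newtons" is the grip in N (left out, the last holds). Time passes only in rows, so rows that repeat a pose let the fingers close. It gives the time, the measured TCP pose, the force and the opening at its end, in the units of the state.
- sense(): the state, without advancing time (a new reading comes with each control period).
- optics.capture(name): name is "scene" or "side" or "wrist"; returns (picture, depth): 400x640x3 uint8, blue, green, red; 400x640 float32, m along the optical axis (not along the pixel's ray), 0 where there is no reading.
- optics.camera_model(name): a dict with "vfov" (degrees; the focal length in pixels is half the picture's height over the tangent of half this angle, whatever the lens; pixels are square), "cx", "cy" (the principal point, pixels), "k1" (the pictures are not rectified: a ray, as slopes to the right and down, at radius r is drawn at 1 + k1 r^2 times it, then the intrinsics apply), "rvec" (rotation vector, rad) and "tvec" (3), from world to camera coordinates, as OpenCV has them; the wrist camera has in their place "tool_from_camera" (4x4, takes a point from camera to tool coordinates, whose origin is the TCP and whose axes are the tool frame's). Camera axes: x right, y down, z forward; pixel columns grow to the right and rows downward; lengths in m; the calibration is good to about 2 mm. A picture is of the moment at which its call begins: read the wrist's pose just before it. camera_model takes no time and is no camera call.
- order.hand_in(): hands the job in, once; it reports no verdict.
Trained networks look in the newest picture that a camera, given by its name, has taken for a name from the list of things; names that differ only in an ending like _2 or _b are one class to them, and where a whole thing is asked for, a point or a joint stands for the part that bears it (a point fixed in the world has none). Each returns a list of dicts, best first, with "confidence" (0 to 1); they miss things now and then, are a little off and sometimes report something else, mostly with a low value. They report only what shows in the picture. A call takes as long as a camera call.
- finder.find_in(camera, name): "box" ([left, top, right, bottom] in pixels, round what is visible of it).
- finder.masks_of(camera, name): "mask" (400x640 bool, what is visible of it) and "box" ([left, top, right, bottom] in pixels, round what is visible of it).
The state is a dict: "time": time; "joint_positions": joint angles; "joint_vel": joint speeds; "effort": joint torques, N m; "eef_pos": TCP position; "ee_rot": TCP orientation; "force": force on the tool from outside, world axes, zero at the start; "ft_torque": the same for the moment, N m; "opening": finger opening in m.
Only numpy, scipy, OpenCV 4.12 (cv2) and the standard library are available. Lean on these libraries where they do the work, as an engineer would, in place of code of your own. Each camera call takes 0.05 s, during which the arm holds its last target.

## Working session

There is one attempt and no reset: what is moved stays moved. The work goes in short steps, Python scripts to look and compute and a tool call to move; the robot and the scene stay as the last step left them, time stands still between calls to the robot, and variables do not carry over. Pictures are saved under pics/ and viewed, and the job is handed in when it is done.

Besides the shell and the picture viewer there is one more tool, called after ">>>" as name(argument=value, ...), one argument or row to a line, values as JSON. jog_arm: Moves the arm, as the interface text tells. Its arguments: {"type":"object","properties":{"offset":{"type":"array"},"twist":{"type":"array"},"gripper":{"type":"array"},"newtons":{"type":"number"}},"required":["offset","twist","gripper"]}

```bash
mkdir -p pics; cat > h.py <<'E'
import numpy as np,cv2
from cell import sense,optics,order,finder,bot
from scipy.spatial.transform import Rotation as R
def snap(n,f):
    p,d=optics.capture(n); cv2.imwrite(f'pics/{f}.png',p); return p,d
def T(n,s=None):
    m=optics.camera_model(n)
    if n=='wrist':
        W=np.eye(4);W[:3,:3]=R.from_quat(s['ee_rot']).as_matrix();W[:3,3]=s['eef_pos']
        return m,W@np.array(m['tool_from_camera'])
    A=np.eye(4);A[:3,:3]=R.from_rotvec(np.ravel(m['rvec'])).as_matrix();A[:3,3]=np.ravel(m['tvec'])
    return m,np.linalg.inv(A)
def rays(n,uv):
    m=optics.camera_model(n);f=200/np.tan(np.radians(m['vfov'])/2)
    q=(np.asarray(uv,float)-[m['cx'],m['cy']])/f
    x=q.copy()
    for _ in range(20): x=q/(1+m['k1']*(x**2).sum(-1,keepdims=True))
    return x
def cloud(n,d,mask,s=None):
    m,W=T(n,s)
    v,u=np.nonzero(mask&(d>0)); z=d[v,u]
    x=rays(n,np.c_[u,v]); P=np.c_[x*z[:,None],z]
    return P@W[:3,:3].T+W[:3,3], np.c_[u,v]
def onplane(n,uv,z,s=None):
    m,W=T(n,s); x=rays(n,np.atleast_2d(uv)); D=np.c_[x,np.ones(len(x))]@W[:3,:3].T
    return W[:3,3]+D*((z-W[2,3])/D[:,2])[:,None]
E
python3 - <<'E'
from h import *
for n in('scene','side','wrist'):
    snap(n,n+'0'); m=optics.camera_model(n); print(n,{k:(np.round(v,3).tolist()) for k,v in m.items()})
    if n!='wrist': print(T(n)[1].round(3))
s=sense();print(s)
print(bot.grip_depth)
E
```

```text
scene {'vfov': 46.12, 'cx': 318.317, 'cy': 200.274, 'k1': -0.139, 'rvec': [2.197, -0.159, 0.09], 'tvec': [-0.462, 0.112, 1.311]}
[[ 0.989 -0.082  0.123  0.305]
 [-0.147 -0.584  0.798 -1.05 ]
 [ 0.007 -0.808 -0.589  0.866]
 [ 0.     0.     0.     1.   ]]
side {'vfov': 52.697, 'cx': 316.662, 'cy': 206.639, 'k1': -0.013, 'rvec': [1.856, -0.648, 0.412], 'tvec': [-0.393, 0.185, 0.729]}
[[ 0.792 -0.238  0.562 -0.055]
 [-0.61  -0.276  0.742 -0.73 ]
 [-0.022 -0.931 -0.364  0.429]
 [ 0.     0.     0.     1.   ]]
wrist {'vfov': 65.504, 'cx': 320.16, 'cy': 197.984, 'k1': -0.028, 'tool_from_camera': [[1.0, 0.0, -0.0, 0.001], [0.0, -0.284, 0.959, -0.173], [-0.0, -0.959, -0.284, 0.072], [0.0, 0.0, 0.0, 1.0]]}
{'time': 0.15, 'joint_positions': array([-0.10261939,  0.43508406,  0.02498394,  1.57383992, -0.01161862,
        1.13401428, -0.07509847]), 'joint_vel': array([-0.000125  , -0.00309077,  0.00133176, -0.00405175,  0.00102925,
       -0.00039344, -0.0004209 ]), 'effort': array([ 1.93215681e-03, -6.70885992e+01,  1.02606665e+00, -3.16448736e+01,
        1.57136447e-02,  9.07747715e-03, -7.57739531e-05]), 'eef_pos': array([ 6.24597544e-01, -3.55256427e-05,  2.00011891e-01]), 'ee_rot': array([ 7.07141164e-01, -4.45625629e-04, -4.00361350e-04, -7.07072143e-01]), 'force': array([ 0.63399357, -0.48477667,  0.24100695]), 'ft_torque': array([ 0.03063021,  0.00185118, -0.02552255]), 'opening': 0.08508467470224385}
0.0187
```

View pictures.

View pics/scene0.png

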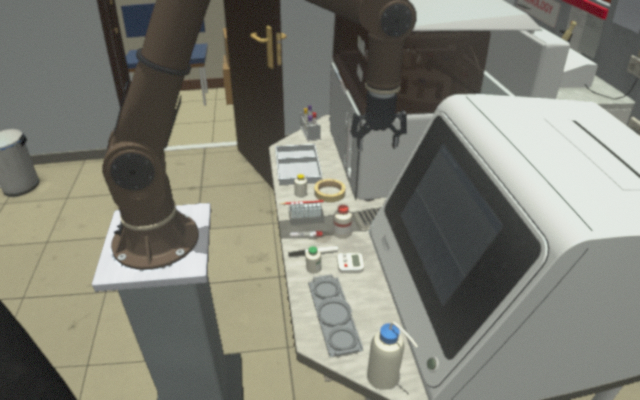

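View pics/side0.png

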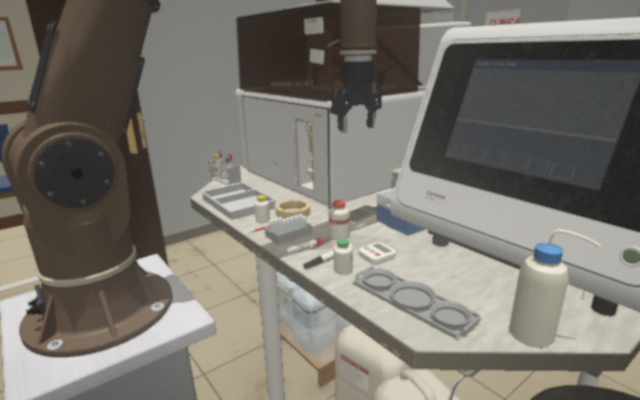

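View pics/wrist0.png

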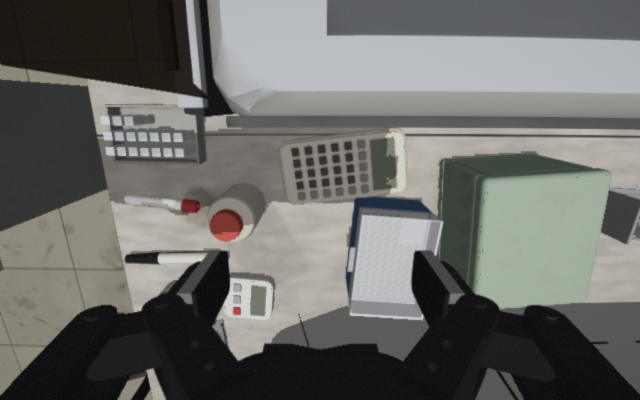

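```bash
python3 - <<'E'
from h import *
for n in('scene','side'):
    p,d=optics.capture(n)
    for k in ('large_bottle_mid','small_bottle_1_mid','cuvette_tray_mid','used_tube_mid','carrier','waste_tray'):
        for r in finder.masks_of(n,k)[:4]:
            P,uv=cloud(n,d,r['mask'])
            if len(P)==0: print(n,k,'nodepth',r['box']);continue
            print(n,k,round(r['confidence'],2),np.round(r['box']),r['mask'].sum(),'med',np.median(P,0).round(3),'lo',np.percentile(P,3,0).round(3),'hi',np.percentile(P,97,0).round(3))
    np.save(f'd_{n}.npy',d)
print(sense()['time'])
E
```

```text
scene large_bottle_mid 0.97 [331. 207. 352. 240.] 526 med [ 0.525 -0.06   0.052] lo [ 0.503 -0.07   0.005] hi [ 0.55  -0.037  0.092]
scene small_bottle_1_mid 0.84 [310. 246. 320. 274.] 392 med [ 0.426 -0.186  0.04 ] lo [ 0.409 -0.194 -0.001] hi [ 0.448 -0.111  0.07 ]
scene cuvette_tray_mid 0.84 [287. 203. 324. 223.] 673 med [0.432 0.023 0.024] lo [0.389 0.007 0.003] hi [0.483 0.073 0.046]
scene used_tube_mid 0.59 [290. 232. 323. 241.] 165 med [ 0.421 -0.045  0.01 ] lo [ 0.382 -0.054 -0.001] hi [ 0.465 -0.02   0.017]
scene carrier 0.63 [310. 272. 362. 357.] 2697 med [ 0.454 -0.341  0.005] lo [ 0.415 -0.448 -0.   ] hi [ 0.493 -0.225  0.017]
scene waste_tray 0.74 [276. 146. 324. 188.] 1599 med [0.445 0.342 0.006] lo [ 0.374  0.22  -0.   ] hi [0.512 0.437 0.029]
side large_bottle_mid 0.77 [326. 198. 352. 240.] 779 med [ 0.518 -0.058  0.047] lo [ 0.504 -0.07   0.002] hi [ 0.547 -0.031  0.09 ]
side large_bottle_mid 0.37 [261. 214. 314. 243.] 992 med [0.422 0.022 0.023] lo [0.388 0.007 0.001] hi [0.479 0.069 0.044]
side small_bottle_1_mid 0.94 [331. 238. 354. 272.] 643 med [ 0.42  -0.186  0.036] lo [ 0.409 -0.195 -0.001] hi [ 0.441 -0.166  0.068]
side cuvette_tray_mid 0.98 [264. 214. 313. 243.] 974 med [0.422 0.022 0.023] lo [0.387 0.007 0.001] hi [0.479 0.065 0.044]
side used_tube_mid 0.48 [289. 236. 321. 254.] 212 med [ 0.43  -0.048  0.009] lo [ 0.385 -0.055 -0.002] hi [ 0.469 -0.039  0.014]
side used_tube_mid 0.28 [332. 237. 354. 272.] 589 med [ 0.419 -0.186  0.037] lo [ 0.409 -0.195  0.003] hi [ 0.44  -0.166  0.068]
side carrier 0.75 [353. 266. 487. 342.] 3935 med [ 0.454 -0.352  0.004] lo [ 0.413 -0.452 -0.001] hi [ 0.494 -0.23   0.015]
side waste_tray 0.6 [201. 185. 281. 222.] 1615 med [0.436 0.346 0.011] lo [ 0.373  0.22  -0.001] hi [0.516 0.436 0.027]
0.85
```

```bash
python3 - <<'E'
import cv2
a=cv2.imread('pics/scene0.png')[110:360,260:400]; cv2.imwrite('pics/sc_crop.png',cv2.resize(a,None,fx=2.4,fy=2.4,interpolation=2)[:600])
a=cv2.imread('pics/side0.png')[150:340,190:490]; cv2.imwrite('pics/si_crop.png',cv2.resize(a,None,fx=2.6,fy=2.6,interpolation=2))
E
```

```text
(no output)
```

View pics/sc_crop.png

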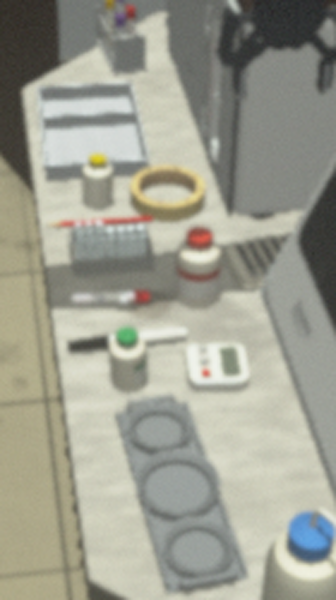

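View pics/si_crop.png

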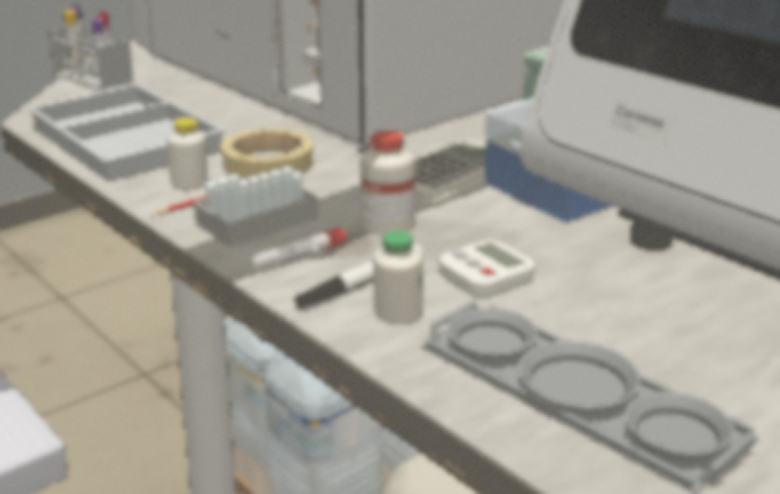

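```bash
python3 - <<'E'
from h import *
H=np.full((100,70),-1.);
Z=[]
for n in('scene','side'):
    d=np.load(f'd_{n}.npy'); P,uv=cloud(n,d,np.ones(d.shape,bool)); Z.append(P)
P=np.vstack(Z); np.save('cl.npy',P)
m=(P[:,2]>0.1)&(P[:,0]>0.3)&(P[:,0]<0.9)&(abs(P[:,1])<0.6)
Q=P[m]
# per y bin, min x of obstacles by height
for y in np.arange(-0.6,0.6,0.05):
    k=Q[(Q[:,1]>=y)&(Q[:,1]<y+.05)]
    print(round(y,2),[ (round(np.percentile(k[(k[:,2]>a)&(k[:,2]<a+.1)][:,0],1),3) if ((k[:,2]>a)&(k[:,2]<a+.1)).sum()>8 else None) for a in (0.1,0.2,0.3,0.4,0.5)])
img=np.zeros((500,350),np.float32)
k=P[(P[:,2]>-.02)&(P[:,2]<.4)&(P[:,0]>.3)&(P[:,0]<.65)&(abs(P[:,1])<.5)]
k=k[np.argsort(k[:,2])]
img[(499-(k[:,1]+.5)*500).astype(int),((k[:,0]-.3)*1000).astype(int)]=np.clip(60+k[:,2]*1800,0,255)
cv2.imwrite('pics/hm.png',cv2.dilate(img,np.ones((3,3))).astype(np.uint8))
E
```

```text
-0.6 [np.float64(0.529), np.float64(0.598), np.float64(0.638), np.float64(0.679), None]
-0.55 [np.float64(0.494), np.float64(0.599), np.float64(0.639), np.float64(0.678), None]
-0.5 [np.float64(0.503), np.float64(0.599), np.float64(0.638), np.float64(0.679), None]
-0.45 [np.float64(0.569), np.float64(0.599), np.float64(0.638), np.float64(0.678), None]
-0.4 [np.float64(0.569), np.float64(0.598), np.float64(0.639), np.float64(0.679), None]
-0.35 [np.float64(0.569), np.float64(0.598), np.float64(0.638), np.float64(0.678), None]
-0.3 [np.float64(0.57), np.float64(0.599), np.float64(0.638), np.float64(0.678), None]
-0.25 [np.float64(0.57), np.float64(0.599), np.float64(0.638), np.float64(0.68), None]
-0.2 [np.float64(0.57), np.float64(0.6), np.float64(0.639), np.float64(0.681), None]
-0.15 [None, None, None, None, None]
-0.1 [None, None, None, None, np.float64(0.547)]
-0.05 [np.float64(0.766), np.float64(0.551), np.float64(0.554), np.float64(0.582), np.float64(0.532)]
0.0 [np.float64(0.766), np.float64(0.55), np.float64(0.552), np.float64(0.58), np.float64(0.58)]
0.05 [np.float64(0.589), 
[... 360 characters left out ...]
oat64(0.599)]
0.25 [np.float64(0.587), np.float64(0.588), np.float64(0.583), np.float64(0.594), np.float64(0.598)]
0.3 [np.float64(0.588), np.float64(0.588), np.float64(0.584), np.float64(0.594), np.float64(0.599)]
0.35 [np.float64(0.588), np.float64(0.588), np.float64(0.584), np.float64(0.594), np.float64(0.599)]
0.4 [np.float64(0.588), np.float64(0.588), np.float64(0.593), np.float64(0.594), np.float64(0.599)]
0.45 [np.float64(0.588), np.float64(0.588), np.float64(0.593), np.float64(0.595), np.float64(0.599)]
0.5 [np.float64(0.588), np.float64(0.589), np.float64(0.593), np.float64(0.596), np.float64(0.6)]
0.55 [np.float64(0.595), np.float64(0.595), np.float64(0.6), np.float64(0.603), None]
```

View pics/hm.png

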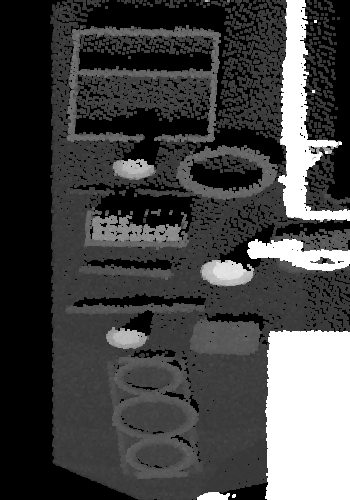

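```bash
cat > fit.py <<'E'
from h import *
from scipy.optimize import least_squares
def circ(P,c0,r):
    f=lambda p:np.hypot(P[:,0]-p[0],P[:,1]-p[1])-r
    return least_squares(f,c0,loss='soft_l1',f_scale=.002)
def fits(P,tag,big=True):
    for nm,c,r,z0,z1,rc,zt in(('large',(.525,-.05),.026,.012,.072,.0155,.085),('green',(.427,-.175),.02,.01,.054,.012,.064),('yellow',(.433,.165),.02,.01,.054,.012,.064)):
        k=P[(np.hypot(P[:,0]-c[0],P[:,1]-c[1])<.045)&(P[:,2]>z0)&(P[:,2]<z1)]
        t=P[(np.hypot(P[:,0]-c[0],P[:,1]-c[1])<.045)&(P[:,2]>zt)&(P[:,2]<zt+.03)]
        if len(k)<20: print(tag,nm,'few');continue
        s=circ(k,c,r); print(tag,nm,s.x.round(4),len(k),'rms',np.sqrt((s.fun**2).mean()).round(4),'cap',t.mean(0).round(4) if len(t) else None,len(t))
E
python3 - <<'E'
from fit import *
for n in('scene','side'):
    d=np.load(f'd_{n}.npy'); P,uv=cloud(n,d,np.ones(d.shape,bool))
    fits(P,n)
    k=P[(P[:,0]>.39)&(P[:,0]<.52)&(P[:,1]>-.48)&(P[:,1]<-.20)]
    print('bench z',np.median(P[(P[:,0]>.38)&(P[:,0]<.54)&(P[:,1]>-.17)&(P[:,1]<-.09),2]).round(4))
    a=k[(k[:,2]>.003)&(k[:,2]<.02)]; print('carrier rect',cv2.minAreaRect(a[:,:2].astype(np.float32)))
    b=a[a[:,2]>.0115]
    def f(p):
        x,y,t,rl,rs=p; u=np.array([-np.sin(t),np.cos(t)]); D=[]
        for o,r in((0,rl),(.078,rs),(-.078,rs)):
            D.append(np.hypot(b[:,0]-x-o*u[0],b[:,1]-y-o*u[1])-r)
        D=np.array(D); return D[np.abs(D).argmin(0),range(len(b))]
    s=least_squares(f,[.454,-.333,.06,.038,.03],loss='soft_l1',f_scale=.002);print(n,'carrier',s.x.round(4),len(b))
    k=P[(P[:,0]>.34)&(P[:,0]<.54)&(P[:,1]>.2)&(P[:,1]<.47)&(P[:,2]>.02)&(P[:,2]<.034)]
    print(n,'waste',cv2.minAreaRect(k[:,:2].astype(np.float32)))
    dv=k[(k[:,0]>.40)&(k[:,0]<.48)]; h=np.histogram(dv[:,1],np.arange(.2,.46,.01)); print(dict(zip(h[1].round(2).tolist(),h[0].tolist())))
    k=P[(P[:,0]>.36)&(P[:,0]<.51)&(P[:,1]>-.01)&(P[:,1]<.09)&(P[:,2]>.008)&(P[:,2]<.06)]
    print(n,'cuv',cv2.minAreaRect(k[:,:2].astype(np.float32)))
    k=k[k[:,2]>.02];print(np.percentile(k,[2,50,98],axis=0).round(3))
    k=P[(P[:,0]>.36)&(P[:,0]<.49)&(P[:,1]>-.075)&(P[:,1]<-.02)&(P[:,2]>.006)&(P[:,2]<.03)]
    c=k.mean(0);u,S,v=np.linalg.svd(k[:,:2]-c[:2]);print(n,'tube',c.round(4),v[0],(((k[:,:2]-c[:2])@v[0])).min(),((k[:,:2]-c[:2])@v[0]).max())
E
```

```text
scene large [ 0.5288 -0.0418] 355 rms 0.0028 cap [ 0.5283 -0.0449  0.0906] 72
scene green [ 0.4278 -0.1731] 220 rms 0.0043 cap [ 0.4261 -0.1766  0.0685] 60
scene yellow [0.4346 0.1666] 166 rms 0.0027 cap [0.4344 0.1638 0.0681] 37
bench z 0.0007
carrier rect ((0.45546603202819824, -0.3315918445587158), (0.1293344646692276, 0.26255226135253906), 0.16497763991355896)
scene carrier [ 0.4539 -0.3355  0.0658  0.0388  0.032 ] 713
scene waste ((0.45308709144592285, 0.32279935479164124), (0.24379530549049377, 0.16747087240219116), 89.423583984375)
{0.2: 0, 0.21: 9, 0.22: 22, 0.23: 1, 0.24: 0, 0.25: 0, 0.26: 0, 0.27: 0, 0.28: 0, 0.29: 0, 0.3: 0, 0.31: 0, 0.32: 0, 0.33: 0, 0.34: 17, 0.35: 24, 0.36: 0, 0.37: 0, 0.38: 0, 0.39: 0, 0.4: 0, 0.41: 0, 0.42: 13, 0.43: 40, 0.44: 3}
scene cuv ((0.43589118123054504, 0.03998766839504242), (0.07600144296884537, 0.09981628507375717), 87.10808563232422)
[[0.388 0.008 0.02 ]
 [0.431 0.025 0.034]
 [0.484 0.072 0.048]]
scene tube [ 0.4265 -0.0452  0.0118] [-0.99266867  0.12086729] -0.041306823286655255 0.04614163933603624
side large [ 0.5308 -0.0432] 551 rms 0.0
[... 309 characters left out ...]
153350830078)
side carrier [ 0.4547 -0.3374  0.0689  0.0395  0.0325] 733
side waste ((0.45362165570259094, 0.31926003098487854), (0.23658813536167145, 0.16696222126483917), 89.38462829589844)
{0.2: 0, 0.21: 8, 0.22: 21, 0.23: 0, 0.24: 0, 0.25: 0, 0.26: 0, 0.27: 0, 0.28: 0, 0.29: 0, 0.3: 0, 0.31: 0, 0.32: 0, 0.33: 0, 0.34: 16, 0.35: 17, 0.36: 0, 0.37: 0, 0.38: 0, 0.39: 0, 0.4: 0, 0.41: 0, 0.42: 6, 0.43: 46, 0.44: 0}
side cuv ((0.43689969182014465, 0.04045616835355759), (0.0690937414765358, 0.10108784586191177), 89.04130554199219)
[[0.388 0.008 0.02 ]
 [0.425 0.024 0.034]
 [0.48  0.063 0.044]]
side tube [ 0.4287 -0.0469  0.0104] [-0.99272562  0.12039871] -0.0440274827144443 0.04726381766290231
```

>>> jog_arm(
  offset=[
    [-0.63,-0.283,0],
    [-0.63,-0.283,0],
    [-0.63,-0.283,0],
    [-0.63,-0.283,-0.3],
    [-0.63,-0.283,-0.6],
    [-0.63,-0.283,-0.6],
    [-0.63,-0.283,-0.6],
    [-0.63,-0.283,-0.6],
  ],
  twist=[
    [0,0,0],
    [0,0,0],
    [0,0,0],
    [0,0,0],
    [0,0,0],
    [0,0,0],
    [0,0,0],
    [0,0,0],
  ],
  gripper=[0,0,0,0,0,0,0,0],
  newtons=40,
)

```text
time: 1.52
eef_pos: [0.5312, -0.0424, 0.1116]
ee_rot: [-0.707, -0.0, -0.0, 0.707]
force: [0.9, -1.0, 0.6]
opening: 0.0851
```

```bash
python3 - <<'E'
from fit import *
snap('side','side1'); s=sense();p,d=snap('wrist','wrist1'); P,_=cloud('wrist',d,np.ones(d.shape,bool),s)
fits(P,'wrist'); print(s['time'],s['eef_pos'],s['opening'],s['force'])
E
```

```text
wrist large [ 0.5308 -0.0443] 2115 rms 0.0036 cap [ 0.5312 -0.0401  0.0904] 1604
wrist green [ 0.4291 -0.1748] 796 rms 0.004 cap None 0
wrist yellow few
1.5667 [ 0.53201523 -0.04233462  0.11238021] 0.08536770059709312 [-0.69507913  0.48693584  0.35344699]
```

View pics/wrist1.png

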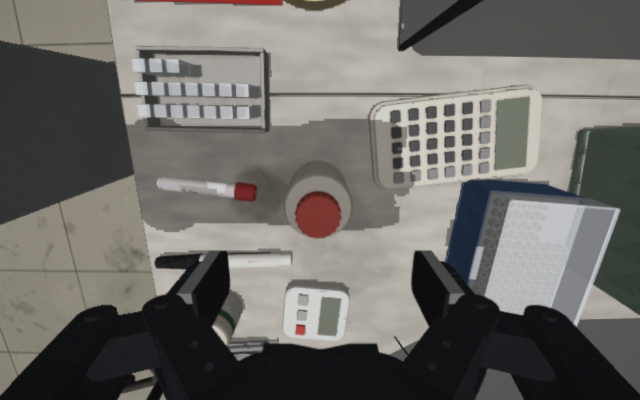

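View pics/side1.png

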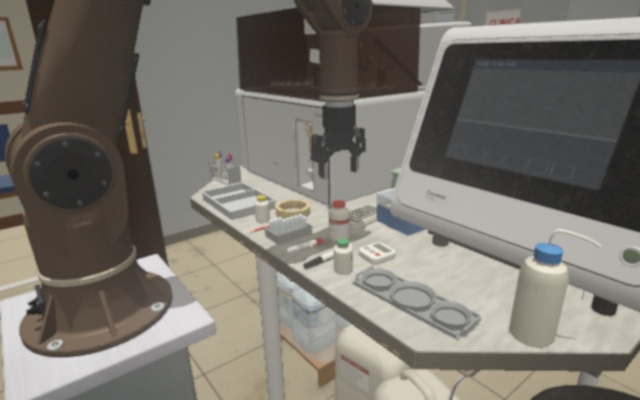

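```bash
python3 - <<'E'
from fit import *
s=sense();p,d=optics.capture('wrist'); P,uv=cloud('wrist',d,np.ones(d.shape,bool),s)
k=(P[:,2]>.012)&(P[:,2]<.15)&(P[:,0]>.556)&(P[:,0]<.75)&(P[:,1]>-.15)&(P[:,1]<0.03)&(uv[:,0]>440)&(uv[:,1]<240)
for y in np.arange(-.12,.04,.02):
    q=P[k&(abs(P[:,1]-y)<.01)]; print(y.round(2),len(q),q[:,0].min().round(3) if len(q) else '',q[:,2].max().round(3) if len(q) else '')
E
```

```text
-0.12 0  
-0.1 7 0.662 0.018
-0.08 369 0.663 0.062
-0.06 2887 0.663 0.081
-0.04 4698 0.641 0.081
-0.02 2011 0.639 0.02
0.0 2228 0.637 0.02
0.02 2395 0.635 0.02
```

>>> jog_arm(
  offset=[
    [0,0,-0.25],
    [0,0,-0.51],
    [0,0,-0.51],
    [0,0,-0.51],
    [0,0,-0.51],
    [0,0,-0.51],
    [0,0,-0.51],
    [0,0,-0.51],
    [0,0,-0.51],
    [0,0,-0.51],
  ],
  twist=[
    [0,0,0],
    [0,0,0],
    [0,0,0],
    [0,0,0],
    [0,0,0],
    [0,0,0],
    [0,0,0],
    [0,0,0],
    [0,0,0],
    [0,0,0],
  ],
  gripper=[0,0,0,0.2,0.6,0.6,0.6,0.6,0.6,0.6],
  newtons=40,
)

```text
time: 2.5
eef_pos: [0.5316, -0.0429, 0.0381]
ee_rot: [0.707, 0.001, 0.001, -0.707]
force: [-9.8, 0.1, 28.8]
opening: 0.0399
```

```bash
python3 - <<'E'
from fit import *
s=sense();snap('wrist','wrist2'); a,_=optics.capture('side');b,_=optics.capture('scene')
cv2.imwrite('pics/s2.png',np.hstack([cv2.resize(a[110:290,240:440],None,fx=2,fy=2),cv2.resize(b[70:250,260:460],None,fx=2,fy=2)]))
print(s['time'],s['eef_pos'],s['opening'],s['force'])
E
```

```text
2.5 [ 0.5316344  -0.04287653  0.03806438] 0.039948971819222814 [-9.79611827  0.05882227 28.76283242]
```

View pics/wrist2.png

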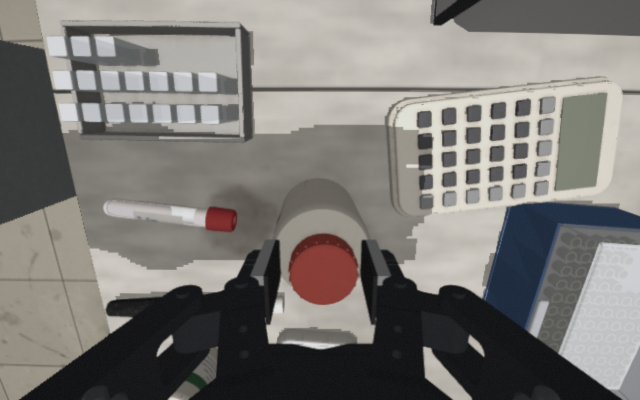

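View pics/s2.png

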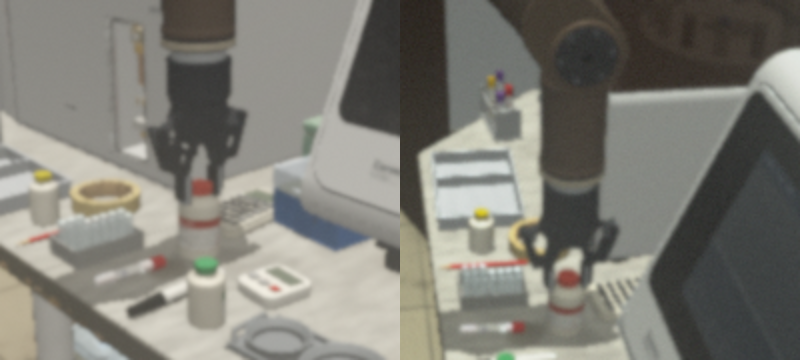

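```bash
python3 - <<'E'
from fit import *
s=sense();p,d=optics.capture('wrist'); P,uv=cloud('wrist',d,np.ones(d.shape,bool),s)
def at(u,v):
    i=(abs(uv[:,0]-u)<3)&(abs(uv[:,1]-v)<3); return P[i].mean(0).round(3) if i.any() else None
for q in [(275,250),(265,260),(262,290),(275,300),(365,250),(375,260),(378,300),(365,305),(323,270),(323,190),(323,215),(272,280),(368,280),(240,330),(400,330)]: print(q,at(*q))
b=uv[:,1]
k=(uv[:,0]>255)&(uv[:,0]<280)&(b>235)&(b<325); print(P[k].min(0),P[k].max(0))
print(s['joint_positions'].round(3))
E
```

```text
(275, 250) [ 0.512 -0.033  0.084]
(265, 260) [ 0.509 -0.032  0.095]
(262, 290) [ 0.51  -0.037  0.109]
(275, 300) [ 0.508 -0.073  0.064]
(365, 250) [ 0.552 -0.034  0.082]
(375, 260) [ 0.555 -0.032  0.095]
(378, 300) [ 0.553 -0.038  0.115]
(365, 305) [ 0.562 -0.097  0.034]
(323, 270) [ 0.533 -0.039  0.091]
(323, 190) [ 0.534 -0.017  0.04 ]
(323, 215) [ 0.533 -0.021  0.07 ]
(272, 280) [ 0.512 -0.04   0.097]
(368, 280) [ 0.552 -0.042  0.095]
(240, 330) [ 0.511 -0.027  0.143]
(400, 330) [ 0.553 -0.027  0.143]
[ 0.4844141  -0.14064158 -0.00208847] [ 0.51724839 -0.02552993  0.14233164]
[-0.031  0.483  0.014  1.975 -0.01   0.68  -0.011]
```

>>> jog_arm(
  offset=[
    [0,0,0.05],
    [0,0,0.1],
    [0,0,0.2],
    [0,0,0.3],
    [0,0,0.3],
    [0,0,0.3],
  ],
  twist=[
    [0,0,0],
    [0,0,0],
    [0,0,0],
    [0,0,0],
    [0,0,0],
    [0,0,0],
  ],
  gripper=[0,0,0,0,0,0],
)

```text
time: 3.2
eef_pos: [0.5318, -0.0425, 0.0808]
ee_rot: [-0.707, -0.001, -0.001, 0.707]
force: [0.4, 0.5, -0.1]
opening: 0.0853
```

```bash
cat > tips.py <<'E'
from fit import *
s=sense();p,d=snap('wrist','wt%d'%int(s['time']*100)); P,uv=cloud('wrist',d,np.ones(d.shape,bool),s)
M=R.from_quat(s['ee_rot']).as_matrix(); Q=(P-s['eef_pos'])@M
print('t',s['time'],'tcp',s['eef_pos'].round(4),'op',s['opening'],s['force'].round(1))
k=(Q[:,1]<.03)&(Q[:,1]>-.07)&(abs(Q[:,2])<.03)&(abs(Q[:,0])<.07)
for sg in(-1,1):
    q=Q[k&(Q[:,0]*sg>s['opening']/2-.003)]
    if len(q): print('side',sg,len(q),np.percentile(q,[1,5,50,95,99],axis=0).round(4).tolist())
fits(P,'wrist')
E
python3 tips.py
```

```text
t 3.2 tcp [ 0.5318 -0.0425  0.0808] op 0.0853369894068429 [ 0.4  0.5 -0.1]
side -1 1686 [[-0.0554, -0.0697, -0.011], [-0.0541, -0.0689, -0.0094], [-0.0424, -0.0595, 0.0061], [-0.0419, -0.0467, 0.0109], [-0.0418, -0.0443, 0.0111]]
side 1 1706 [[0.0428, -0.0698, -0.011], [0.0429, -0.0691, -0.0093], [0.0434, -0.0595, 0.0061], [0.0554, -0.0467, 0.0108], [0.0567, -0.0442, 0.0111]]
wrist large [ 0.531  -0.0443] 2765 rms 0.0034 cap [ 0.5313 -0.04    0.0905] 2181
wrist green [ 0.4298 -0.174 ] 347 rms 0.0005 cap None 0
wrist yellow few
```

```bash
python3 - <<'E'
from fit import *
s=sense();p,d=optics.capture('wrist'); P,uv=cloud('wrist',d,np.ones(d.shape,bool),s)
M=R.from_quat(s['ee_rot']).as_matrix(); Q=(P-s['eef_pos'])@M
k=(abs(uv[:,0]-320)<40)
for v in range(320,400,8):
    q=Q[k&(abs(uv[:,1]-v)<3)]
    if len(q): print(v,np.median(q,0).round(3),q[:,1].max().round(3))
# finger profile
for u,v in [(200,290),(215,280),(228,262),(190,300),(150,330),(100,320),(240,340)]:
    q=Q[(abs(uv[:,0]-u)<3)&(abs(uv[:,1]-v)<3)]; print(u,v,q.mean(0).round(3) if len(q) else None)
m=optics.camera_model('wrist');print(np.array(m['tool_from_camera']))
E
python3 -c "
import cv2,glob;f=sorted(glob.glob('pics/wt*'))[-1];print(f)"
```

```text
320 [ 0.     0.064 -0.113] 0.082
328 [ 0.     0.064 -0.122] 0.082
336 [ 0.     0.064 -0.131] 0.082
344 [ 0.     0.063 -0.138] 0.081
352 [ 0.001 -0.107  0.01 ] -0.104
360 [ 0.001 -0.11   0.011] -0.108
368 [ 0.001 -0.112  0.011] -0.111
376 [ 0.001 -0.115  0.01 ] -0.113
384 [ 0.001 -0.117  0.011] -0.115
392 [ 0.001 -0.119  0.011] -0.117
200 290 [-0.042 -0.077  0.009]
215 280 [-0.042 -0.062  0.004]
228 262 [-0.06   0.01  -0.026]
190 300 [-0.044 -0.081  0.008]
150 330 [-0.048 -0.1    0.011]
100 320 [-0.064 -0.097  0.012]
240 340 [-0.079  0.08  -0.15 ]
[[ 9.99999971e-01  5.30378464e-05 -2.36550699e-04  6.03393743e-04]
 [ 2.41873202e-04 -2.84005909e-01  9.58822499e-01 -1.72785640e-01]
 [-1.63279161e-05 -9.58822528e-01 -2.84005914e-01  7.17468753e-02]
 [ 0.00000000e+00  0.00000000e+00  0.00000000e+00  1.00000000e+00]]
pics/wt320.png
```

```bash
ls pics
```

```text
hm.png
s2.png
sc_crop.png
scene0.png
si_crop.png
side0.png
side1.png
wrist0.png
wrist1.png
wrist2.png
wt320.png
```

View pics/wt320.png

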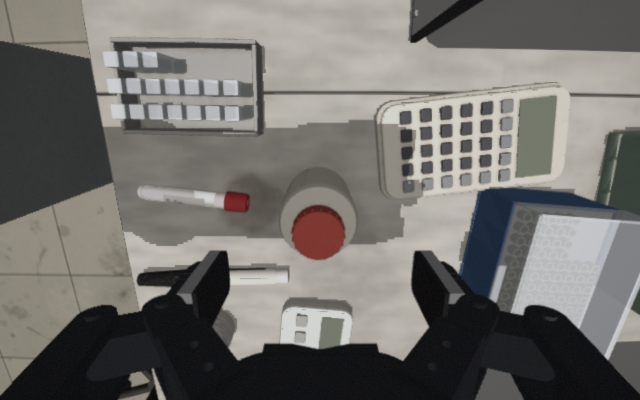

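>>> jog_arm(
  offset=[
    [0,0,-0.25],
    [0,0,-0.52],
    [0,0,-0.52],
    [0,0,-0.52],
    [0,0,-0.52],
  ],
  twist=[
    [0,0,0],
    [0,0,0],
    [0,0,0],
    [0,0,0],
    [0,0,0],
  ],
  gripper=[0,0,0,0,0],
)

```text
time: 3.72
eef_pos: [0.5308, -0.0425, 0.0021]
ee_rot: [0.707, -0.0, 0.0, -0.707]
force: [-0.0, 0.3, 0.3]
opening: 0.0856
```

```bash
python3 tips.py
```

```text
t 3.7167 tcp [ 0.5308 -0.0425  0.0021] op 0.08564538252434264 [-0.   0.3  0.3]
side -1 6044 [[-0.0695, -0.0693, -0.0284], [-0.0676, -0.0666, -0.0221], [-0.0501, 0.0021, 0.0046], [-0.0418, 0.0036, 0.0264], [-0.0402, 0.004, 0.0292]]
side 1 6209 [[0.0403, -0.0693, -0.0284], [0.0419, -0.0664, -0.0224], [0.0499, -0.0118, 0.0068], [0.0673, 0.0034, 0.0274], [0.0694, 0.0039, 0.0295]]
wrist large [ 0.528  -0.0441] 9297 rms 0.0066 cap [ 0.5237 -0.033   0.1016] 12266
wrist green [ 0.4307 -0.1735] 117 rms 0.0005 cap None 0
wrist yellow few
```

Now close on the body.

>>> jog_arm(
  offset=[
    [0,0,0],
    [0,0,0],
    [0,0,0],
    [0,0,0],
    [0,0,0],
    [0,0,0],
  ],
  twist=[
    [0,0,0],
    [0,0,0],
    [0,0,0],
    [0,0,0],
    [0,0,0],
    [0,0,0],
  ],
  gripper=[0.3,0.6,0.6,0.6,0.6,0.6],
  newtons=40,
)

```text
time: 4.27
eef_pos: [0.5312, -0.0425, 0.0026]
ee_rot: [-0.707, -0.001, -0.001, 0.707]
force: [-1.8, -0.2, 10.2]
opening: 0.0499
```

>>> jog_arm(
  offset=[
    [0,0,0.05],
    [0,0,0.15],
    [0,0,0.35],
    [0,0,0.6],
    [0,0,0.8],
    [0,0,0.8],
    [0,0,0.8],
  ],
  twist=[
    [0,0,0],
    [0,0,0],
    [0,0,0],
    [0,0,0],
    [0,0,0],
    [0,0,0],
    [0,0,0],
  ],
  gripper=[0.6,0.6,0.6,0.6,0.6,0.6,0.6],
)

```text
time: 4.85
eef_pos: [0.5319, -0.0425, 0.1235]
ee_rot: [-0.707, -0.002, -0.002, 0.707]
force: [-0.8, 0.3, -2.3]
opening: 0.0503
```

```bash
python3 tips.py;python3 - <<'E'
from fit import *
a,_=optics.capture('side');b,_=optics.capture('scene')
cv2.imwrite('pics/s3.png',np.hstack([cv2.resize(a[110:290,240:440],None,fx=2,fy=2),cv2.resize(b[70:250,260:460],None,fx=2,fy=2)]))
E
```

```text
t 4.85 tcp [ 0.5319 -0.0425  0.1235] op 0.050286742352255116 [-0.8  0.3 -2.3]
side -1 1400 [[-0.0379, -0.0699, -0.0106], [-0.037, -0.0687, -0.0064], [-0.0264, -0.0591, 0.009], [-0.0227, -0.0399, 0.0111], [-0.0223, -0.0197, 0.0119]]
side 1 1521 [[0.0222, -0.0698, -0.01], [0.0226, -0.0689, -0.006], [0.0269, -0.0611, 0.0083], [0.0378, -0.0406, 0.0115], [0.0389, -0.0325, 0.0133]]
wrist large few
wrist green few
wrist yellow few
```

View pics/s3.png

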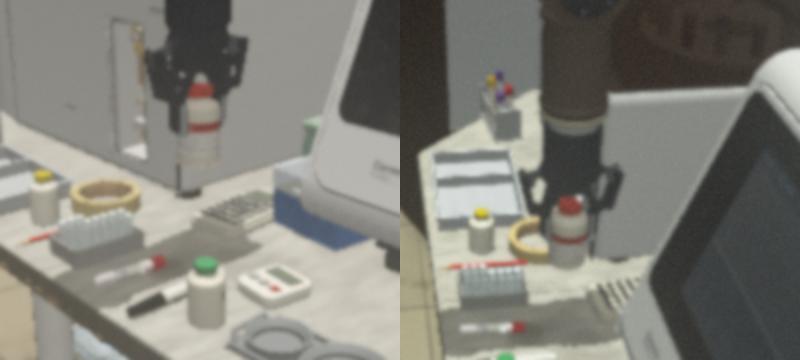

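>>> jog_arm(
  offset=[
    [-0.1,-0.1,0],
    [-0.25,-0.3,0],
    [-0.4,-0.5,0],
    [-0.515,-0.75,0],
    [-0.515,-0.967,0],
    [-0.515,-0.967,0],
  ],
  twist=[
    [0,0,0],
    [0,0,0],
    [0,0,0],
    [0,0,0],
    [0,0,0],
    [0,0,0],
  ],
  gripper=[0.6,0.6,0.6,0.6,0.6,0.6],
)

```text
time: 5.5
eef_pos: [0.4505, -0.1946, 0.1202]
ee_rot: [0.708, -0.004, 0.002, -0.706]
force: [1.7, -0.3, -1.2]
opening: 0.05
```

>>> jog_arm(
  offset=[
    [0,-0.2,0],
    [0,-0.4,0],
    [0,-0.6,0],
    [0,-0.8,0],
    [0,-0.987,0],
    [0,-0.987,0],
    [0,-0.987,-0.2],
    [0,-0.987,-0.4],
    [0,-0.987,-0.4],
    [0,-0.987,-0.4],
  ],
  twist=[
    [0,0,0],
    [0,0,0],
    [0,0,0],
    [0,0,0],
    [0,0,0],
    [0,0,0],
    [0,0,0],
    [0,0,0],
    [0,0,0],
    [0,0,0],
  ],
  gripper=[0.6,0.6,0.6,0.6,0.6,0.6,0.6,0.6,0.6,0.6],
)

```text
time: 6.33
eef_pos: [0.4516, -0.3341, 0.0592]
ee_rot: [-0.706, 0.002, 0.002, 0.708]
force: [0.3, -0.1, -1.9]
opening: 0.0501
```

```bash
python3 - <<'E'
from fit import *
s=sense();print(s['time'],s['eef_pos'],s['opening'],s['force'])
a,da=optics.capture('side');b,db=optics.capture('scene');snap('wrist','w4')
cv2.imwrite('pics/s4.png',np.hstack([cv2.resize(a[160:350,320:520],None,fx=2,fy=2),cv2.resize(b[160:350,260:460],None,fx=2,fy=2)]))
for n,d in(('side',da),('scene',db)):
    P,_=cloud(n,d,np.ones(d.shape,bool)); k=P[(np.hypot(P[:,0]-.4543,P[:,1]+.3365)<.05)&(P[:,2]>.072)&(P[:,2]<.1)]
    if len(k)>20: q=circ(k,(.4543,-.3365),.026);print(n,q.x.round(4),len(k),np.sqrt((q.fun**2).mean()), k[:,2].min())
E
```

```text
6.3333 [ 0.45159615 -0.33412596  0.05923449] 0.0501137321940737 [ 0.25576052 -0.05832797 -1.8657675 ]
side [ 0.4512 -0.3355] 425 0.0021206994792549905 0.0721547170450465
scene [ 0.4513 -0.3345] 204 0.001170130470434846 0.07202454113869106
```

View pics/s4.png

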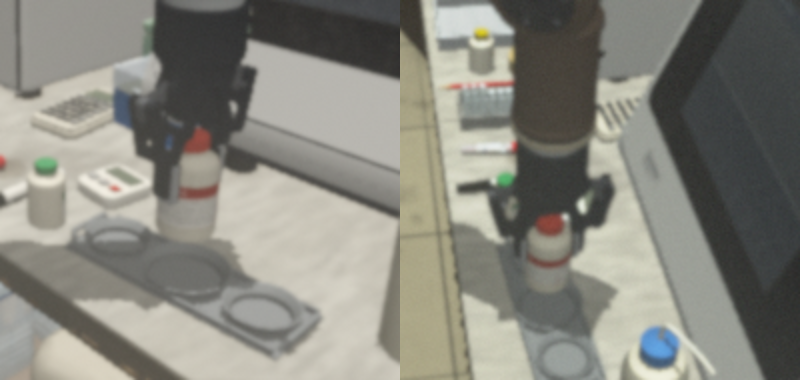

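View pics/w4.png

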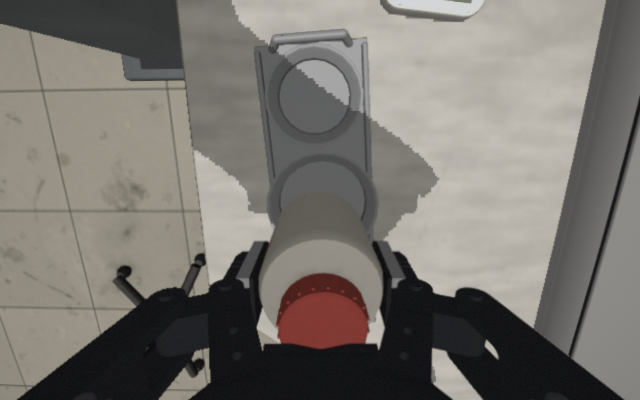

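>>> jog_arm(
  offset=[
    [0.02,-0.01,0],
    [0.02,-0.01,-0.1],
    [0.02,-0.01,-0.2],
    [0.02,-0.01,-0.28],
    [0.02,-0.01,-0.33],
    [0.02,-0.01,-0.35],
    [0.02,-0.01,-0.35],
    [0.02,-0.01,-0.35],
  ],
  twist=[
    [0,0,0],
    [0,0,0],
    [0,0,0],
    [0,0,0],
    [0,0,0],
    [0,0,0],
    [0,0,0],
    [0,0,0],
  ],
  gripper=[0.6,0.6,0.6,0.6,0.6,0.6,0.6,0.6],
)

```text
time: 7.15
eef_pos: [0.4568, -0.3374, 0.0093]
ee_rot: [0.707, 0.0, 0.0, -0.707]
force: [0.4, 0.1, -0.5]
opening: 0.0505
```

>>> jog_arm(
  offset=[
    [-0.013,0.007,0],
    [-0.013,0.007,-0.015],
    [-0.013,0.007,-0.03],
    [-0.013,0.007,-0.03],
    [-0.013,0.007,-0.03],
  ],
  twist=[
    [0,0,0],
    [0,0,0],
    [0,0,0],
    [0,0,0],
    [0,0,0],
  ],
  gripper=[0.6,0.6,0.6,0.6,0.6],
)

```text
time: 7.57
eef_pos: [0.4546, -0.3363, 0.0056]
ee_rot: [0.707, 0.0, 0.001, -0.707]
force: [-3.2, 1.9, 14.9]
opening: 0.0501
```

>>> jog_arm(
  offset=[
    [0,0,0],
    [0,0,0],
    [0,0,0],
    [0,0,0.1],
    [0,0,0.35],
    [0,0,0.6],
    [0,0,0.85],
    [0,0,0.95],
    [0,0,0.95],
  ],
  twist=[
    [0,0,0],
    [0,0,0],
    [0,0,0],
    [0,0,0],
    [0,0,0],
    [0,0,0],
    [0,0,0],
    [0,0,0],
    [0,0,0],
  ],
  gripper=[0.3,0,0,0,0,0,0,0,0],
)

```text
time: 8.32
eef_pos: [0.4566, -0.3376, 0.151]
ee_rot: [0.708, 0.002, 0.002, -0.706]
force: [-0.2, -0.3, -0.4]
opening: 0.0853
```

```bash
cat > chk.py <<'E'
from fit import *
import sys
c=(float(sys.argv[1]),float(sys.argv[2]));r=float(sys.argv[3]);h=.079 if r>.022 else .06
s=sense();print(s['time'],s['eef_pos'].round(4),s['opening'],s['force'].round(1))
for n in('side','scene','wrist'):
    s=sense();p,d=snap(n,f'{sys.argv[4]}_{n}')
    P,_=cloud(n,d,np.ones(d.shape,bool),s); k=P[(np.hypot(P[:,0]-c[0],P[:,1]-c[1])<r+.012)&(P[:,2]>.022)&(P[:,2]<h-.007)]
    t=P[(np.hypot(P[:,0]-c[0],P[:,1]-c[1])<r+.012)&(P[:,2]>h+.006)&(P[:,2]<h+.022)]
    if len(k)>20: q=circ(k,c,r);print(n,q.x.round(4),len(k),np.sqrt((q.fun**2).mean()).round(4),'cap',t.mean(0).round(4) if len(t) else '',np.percentile(t[:,2],90).round(4) if len(t) else '')
E
python3 chk.py .4543 -.3365 .026 c1
```

```text
8.3167 [ 0.4566 -0.3376  0.151 ] 0.08534640995908913 [-0.2 -0.3 -0.4]
side [ 0.4543 -0.3372] 812 0.0015 cap [ 0.4498 -0.3393  0.091 ] 0.0934
scene [ 0.4532 -0.3354] 380 0.0016 cap [ 0.4526 -0.3381  0.0937] 0.0966
wrist [ 0.4546 -0.337 ] 761 0.0014 cap [ 0.4547 -0.3337  0.0932] 0.0945
```

View pics/c1_wrist.png

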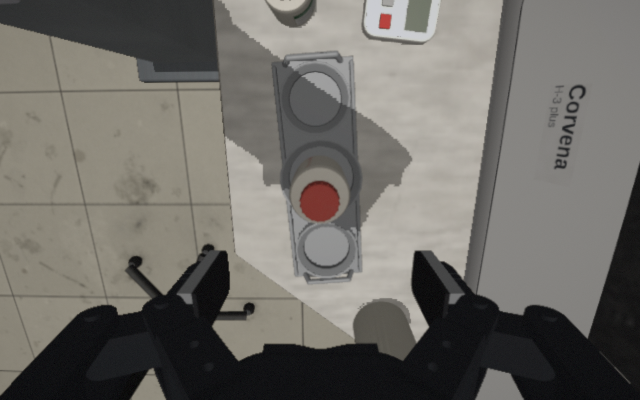

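```bash
python3 - <<'E'
from fit import *
s=sense();p,d=optics.capture('wrist');P,uv=cloud('wrist',d,np.ones(d.shape,bool),s)
b=P[(P[:,0]>.40)&(P[:,0]<.51)&(P[:,1]>-.47)&(P[:,1]<-.2)&(P[:,2]>.0105)&(P[:,2]<.018)]
def f(p):
    x,y,t,rl,rs=p; u=np.array([-np.sin(t),np.cos(t)]); D=[]
    for o,r in((0,rl),(.078,rs),(-.078,rs)): D.append(np.hypot(b[:,0]-x-o*u[0],b[:,1]-y-o*u[1])-r)
    D=np.array(D); return D[np.abs(D).argmin(0),range(len(b))]
q=least_squares(f,[.454,-.3365,.067,.038,.031],loss='soft_l1',f_scale=.001);x,y,t=q.x[:3];print(q.x.round(4),len(b),np.median(abs(q.fun)))
for o in(.078,-.078):print(x-o*np.sin(t),y+o*np.cos(t))
fits(P,'w')
E
```

```text
[ 0.4562 -0.3349  0.0728  0.0377  0.0312] 4565 0.0020257660401145697
0.45049604724518416 -0.2571479964369997
0.4618437559930531 -0.4127347230757896
w large few
w green [ 0.43   -0.1736] 913 rms 0.0047 cap None 0
w yellow few
```

>>> jog_arm(
  offset=[
    [-0.177,0.25,0],
    [-0.177,0.5,0],
    [-0.177,0.75,0],
    [-0.177,0.99,0],
    [-0.177,0.99,0],
    [-0.177,0.99,0],
    [-0.177,0.99,0],
  ],
  twist=[
    [0,0,0],
    [0,0,0],
    [0,0,0],
    [0,0,0],
    [0,0,0],
    [0,0,0],
    [0,0,0],
  ],
  gripper=[0,0,0,0,0,0,0],
)

```text
time: 9.1
eef_pos: [0.4272, -0.1877, 0.1457]
ee_rot: [-0.707, 0.0, 0.001, 0.707]
force: [0.5, -1.0, -0.1]
opening: 0.0855
```

```bash
python3 chk.py .429 -.174 .02 c2
```

```text
9.1 [ 0.4272 -0.1877  0.1457] 0.08551014819969643 [ 0.5 -1.  -0.1]
side [ 0.4296 -0.1744] 301 0.0018 cap [ 0.427  -0.1761  0.0676] 0.0685
scene [ 0.4277 -0.1731] 150 0.0019 cap [ 0.426  -0.176   0.0689] 0.0709
wrist [ 0.4298 -0.1749] 573 0.0021 cap [ 0.4287 -0.1739  0.0686] 0.0697
```

>>> jog_arm(
  offset=[
    [0.012,0.088,0],
    [0.012,0.088,0],
    [0.012,0.088,-0.2],
    [0.012,0.088,-0.4],
    [0.012,0.088,-0.65],
    [0.012,0.088,-0.9],
    [0.012,0.088,-0.9],
    [0.012,0.088,-0.9],
  ],
  twist=[
    [0,0,0],
    [0,0,0],
    [0,0,0],
    [0,0,0],
    [0,0,0],
    [0,0,0],
    [0,0,0],
    [0,0,0],
  ],
  gripper=[0,0,0,0,0,0,0,0],
)

```text
time: 9.92
eef_pos: [0.4278, -0.1747, 0.0106]
ee_rot: [-0.707, 0.002, 0.001, 0.707]
force: [0.0, -0.2, -0.3]
opening: 0.0853
```

>>> jog_arm(
  offset=[
    [0.005,0,-0.1],
    [0.005,0,-0.165],
    [0.005,0,-0.165],
    [0.005,0,-0.165],
    [0.005,0,-0.165],
    [0.005,0,-0.165],
    [0.005,0,-0.165],
    [0.005,0,-0.165],
    [0.005,0,-0.165],
    [0.005,0,-0.165],
  ],
  twist=[
    [0,0,0],
    [0,0,0],
    [0,0,0],
    [0,0,0],
    [0,0,0],
    [0,0,0],
    [0,0,0],
    [0,0,0],
    [0,0,0],
    [0,0,0],
  ],
  gripper=[0,0,0,0.3,0.7,0.7,0.7,0.7,0.7,0.7],
)

```text
time: 10.75
eef_pos: [0.4308, -0.1745, -0.0122]
ee_rot: [0.707, 0.0, 0.0, -0.707]
force: [-1.4, 0.8, 9.9]
opening: 0.0383
```

>>> jog_arm(
  offset=[
    [0,0,0.05],
    [0,0,0.15],
    [0,0,0.4],
    [0,0,0.65],
    [0,0,0.9],
    [0,0,0.9],
    [0,-0.1,0.9],
    [0,-0.3,0.9],
    [0,-0.5,0.9],
    [0,-0.6,0.9],
  ],
  twist=[
    [0,0,0],
    [0,0,0],
    [0,0,0],
    [0,0,0],
    [0,0,0],
    [0,0,0],
    [0,0,0],
    [0,0,0],
    [0,0,0],
    [0,0,0],
  ],
  gripper=[0.7,0.7,0.7,0.7,0.7,0.7,0.7,0.7,0.7,0.7],
)

```text
time: 11.58
eef_pos: [0.4298, -0.2678, 0.1228]
ee_rot: [0.708, -0.0, 0.001, -0.706]
force: [-0.4, -0.6, -0.8]
opening: 0.0381
```

>>> jog_arm(
  offset=[
    [0.1,-0.2,0],
    [0.2,-0.4,0],
    [0.2,-0.6,0],
    [0.2,-0.8,0],
    [0.2,-0.95,0],
    [0.2,-0.99,0],
    [0.2,-0.99,0],
    [0.2,-0.99,0],
    [0.2,-0.99,0],
  ],
  twist=[
    [0,0,0],
    [0,0,0],
    [0,0,0],
    [0,0,0],
    [0,0,0],
    [0,0,0],
    [0,0,0],
    [0,0,0],
    [0,0,0],
  ],
  gripper=[0.7,0.7,0.7,0.7,0.7,0.7,0.7,0.7,0.7],
)

```text
time: 12.33
eef_pos: [0.4607, -0.4109, 0.1219]
ee_rot: [-0.707, -0.001, 0.001, 0.708]
force: [-0.3, 0.7, -1.5]
opening: 0.0387
```

```bash
python3 - <<'E'
from h import *
s=sense();print(s['time'],s['eef_pos'],s['opening'],s['force'].round(1));a,_=optics.capture('side')
cv2.imwrite('pics/s5.png',cv2.resize(a[100:350,300:560],None,fx=2,fy=2))
E
```

```text
12.3333 [ 0.46070384 -0.41094604  0.12193465] 0.03865236609988571 [-0.3  0.7 -1.5]
```

View pics/s5.png

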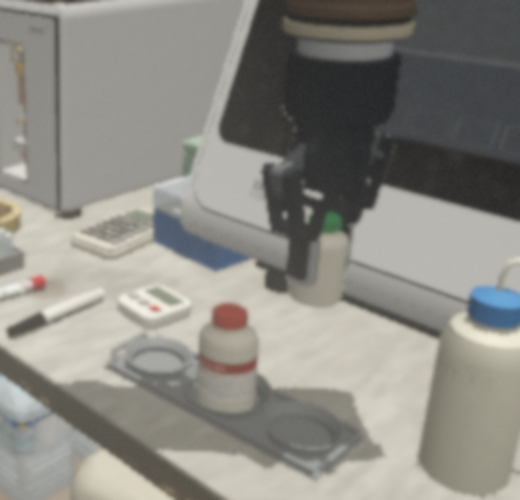

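>>> jog_arm(
  offset=[
    [0,-0.01,-0.15],
    [0,-0.01,-0.35],
    [0,-0.01,-0.55],
    [0,-0.01,-0.68],
    [0,-0.01,-0.72],
    [0,-0.01,-0.72],
    [0,-0.01,-0.72],
  ],
  twist=[
    [0,0,0],
    [0,0,0],
    [0,0,0],
    [0,0,0],
    [0,0,0],
    [0,0,0],
    [0,0,0],
  ],
  gripper=[0.7,0.7,0.7,0.7,0.7,0.7,0.7],
)

```text
time: 12.97
eef_pos: [0.461, -0.414, 0.0148]
ee_rot: [0.707, 0.001, -0.0, -0.707]
force: [-0.1, -0.4, -0.4]
opening: 0.0386
```

```bash
python3 - <<'E'
from fit import *
s=sense();print(s['time'],s['eef_pos'],s['opening'],s['force'].round(1));a,da=optics.capture('side');b,db=optics.capture('scene')
for n,d in(('side',da),('scene',db)):
    P,_=cloud(n,d,np.ones(d.shape,bool)); k=P[(np.hypot(P[:,0]-.46,P[:,1]+.4135)<.035)&(P[:,2]>.032)&(P[:,2]<.052)]
    if len(k)>20: q=circ(k,(.461,-.4135),.02);print(n,q.x.round(4),len(k),np.sqrt((q.fun**2).mean()))
cv2.imwrite('pics/s6.png',np.hstack([cv2.resize(a[160:350,320:520],None,fx=2,fy=2),cv2.resize(b[190:380,260:460],None,fx=2,fy=2)]))
E
```

```text
12.9667 [ 0.46103566 -0.41404533  0.01479862] 0.0385622465202707 [-0.1 -0.4 -0.4]
side [ 0.4608 -0.4142] 222 0.0026146635822043626
scene [ 0.4598 -0.4119] 101 0.0011180363331327165
```

View pics/s6.png

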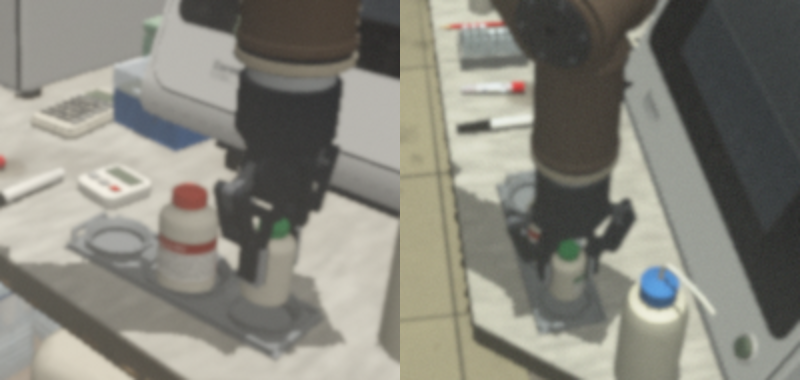

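>>> jog_arm(
  offset=[
    [0,0,-0.06],
    [0,0,-0.12],
    [0,0,-0.15],
    [0,0,-0.16],
    [0,0,-0.165],
    [0,0,-0.165],
    [0,0,-0.165],
  ],
  twist=[
    [0,0,0],
    [0,0,0],
    [0,0,0],
    [0,0,0],
    [0,0,0],
    [0,0,0],
    [0,0,0],
  ],
  gripper=[0.7,0.7,0.7,0.7,0.7,0.7,0.7],
)

```text
time: 13.65
eef_pos: [0.4601, -0.4143, -0.0093]
ee_rot: [-0.707, 0.0, -0.0, 0.707]
force: [-5.9, 6.0, 23.0]
opening: 0.0382
```

>>> jog_arm(
  offset=[
    [0,0,0.01],
    [0,0,0.01],
    [0,0,0.01],
    [0,0,0.01],
    [0,0,0.15],
    [0,0,0.4],
    [0,0,0.65],
    [0,0,0.9],
    [0,0,0.98],
    [0,0,0.98],
  ],
  twist=[
    [0,0,0],
    [0,0,0],
    [0,0,0],
    [0,0,0],
    [0,0,0],
    [0,0,0],
    [0,0,0],
    [0,0,0],
    [0,0,0],
    [0,0,0],
  ],
  gripper=[0.4,0,0,0,0,0,0,0,0,0],
)

```text
time: 14.48
eef_pos: [0.4623, -0.4161, 0.1401]
ee_rot: [0.709, 0.002, 0.002, -0.706]
force: [0.7, 0.0, 0.3]
opening: 0.0857
```

```bash
python3 chk.py .461 -.4135 .02 c3
```

```text
14.4833 [ 0.4623 -0.4161  0.1401] 0.08565563988021228 [0.7 0.  0.3]
side [ 0.4596 -0.4141] 425 0.0009 cap [ 0.4557 -0.4157  0.0699] 0.0715
scene [ 0.4581 -0.4121] 151 0.001 cap [ 0.4574 -0.4162  0.0715] 0.0737
wrist [ 0.4599 -0.4135] 374 0.0005 cap [ 0.4591 -0.4129  0.0714] 0.0726
```

View pics/c3_side.png

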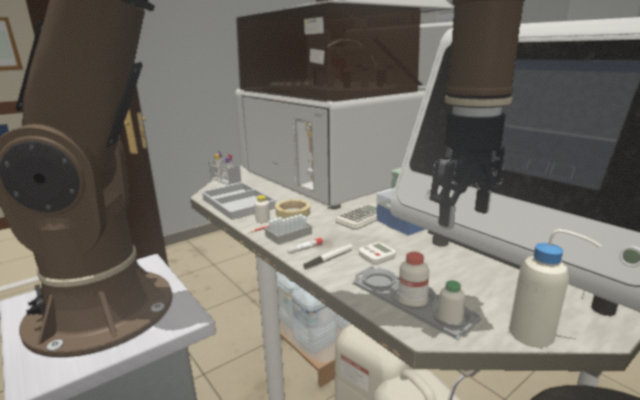

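>>> jog_arm(
  offset=[
    [0,0.25,0],
    [0,0.5,0],
    [0,0.75,0],
    [0,1,0],
  ],
  twist=[
    [0,0,0],
    [0,0,0],
    [0,0,0],
    [0,0,0],
  ],
  gripper=[0,0,0,0],
)

```text
time: 14.97
eef_pos: [0.4589, -0.2622, 0.1341]
ee_rot: [-0.707, 0.001, 0.001, 0.708]
force: [1.1, -0.3, -0.8]
opening: 0.0858
```

>>> jog_arm(
  offset=[
    [0,0.25,0],
    [0,0.5,0],
    [0,0.75,0],
    [0,1,0],
  ],
  twist=[
    [0,0,0],
    [0,0,0],
    [0,0,0],
    [0,0,0],
  ],
  gripper=[0,0,0,0],
)

```text
time: 15.3
eef_pos: [0.4588, -0.1124, 0.1345]
ee_rot: [-0.707, 0.001, 0.001, 0.707]
force: [1.0, -0.7, 0.5]
opening: 0.0852
```

>>> jog_arm(
  offset=[
    [0,0.25,0],
    [0,0.5,0],
    [0,0.75,0],
    [0,1,0],
  ],
  twist=[
    [0,0,0],
    [0,0,0],
    [0,0,0],
    [0,0,0],
  ],
  gripper=[0,0,0,0],
)

```text
time: 15.63
eef_pos: [0.4588, 0.0373, 0.1346]
ee_rot: [0.707, -0.001, -0.001, -0.707]
force: [0.8, 1.7, -0.3]
opening: 0.0854
```

>>> jog_arm(
  offset=[
    [-0.16,0.25,0],
    [-0.16,0.5,0],
    [-0.16,0.75,0],
    [-0.16,0.83,0],
    [-0.16,0.83,0],
    [-0.16,0.83,0],
    [-0.16,0.83,0],
  ],
  twist=[
    [0,0,0],
    [0,0,0],
    [0,0,0],
    [0,0,0],
    [0,0,0],
    [0,0,0],
    [0,0,0],
  ],
  gripper=[0,0,0,0,0,0,0],
)

```text
time: 16.22
eef_pos: [0.4357, 0.1586, 0.135]
ee_rot: [0.708, -0.001, -0.0, -0.707]
force: [-0.5, -0.2, 0.4]
opening: 0.0855
```

```bash
python3 chk.py .436 .166 .02 c4
```

```text
16.2167 [0.4357 0.1586 0.135 ] 0.08548593560792822 [-0.5 -0.2  0.4]
side [0.4372 0.1658] 181 0.0024 cap [0.4363 0.164  0.0675] 0.0688
scene [0.4347 0.1667] 120 0.0027 cap [0.4341 0.1649 0.0691] 0.0717
wrist [0.4364 0.1651] 621 0.002 cap [0.4375 0.1672 0.0686] 0.0696
```

View pics/c4_wrist.png

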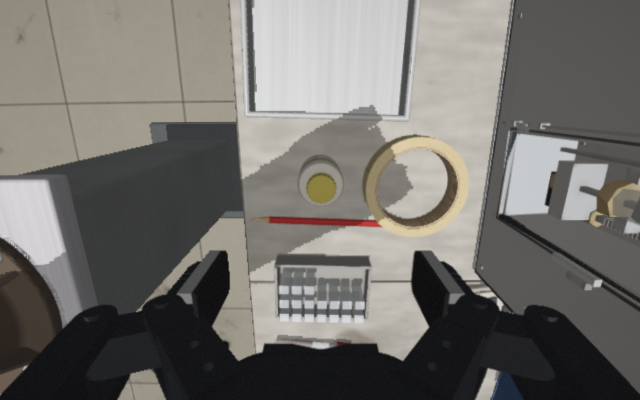

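```bash
python3 - <<'E'
from fit import *
s=sense();p,d=optics.capture('wrist');P,uv=cloud('wrist',d,np.ones(d.shape,bool),s)
k=P[(uv[:,0]>350)&(uv[:,0]<480)&(uv[:,1]>125)&(uv[:,1]<240)&(P[:,2]>.012)&(P[:,2]<.06)]
print(k.min(0),k.max(0),np.percentile(k[:,2],[50,95]))
for y in np.arange(.12,.22,.01):
    q=k[abs(k[:,1]-y)<.005]; print(y.round(3),len(q) and np.percentile(q[:,0],1).round(4))
E
```

```text
[0.47882946 0.10408611 0.01200452] [0.59189684 0.20333364 0.03302319] [0.02395872 0.02530352]
0.12 0.4932
0.13 0.486
0.14 0.4795
0.15 0.4794
0.16 0.4794
0.17 0.4808
0.18 0.4848
0.19 0.4918
0.2 0.5027
0.21 0
```

>>> jog_arm(
  offset=[
    [0.003,0.046,0],
    [0.003,0.046,0],
    [0.003,0.046,-0.2],
    [0.003,0.046,-0.4],
    [0.003,0.046,-0.65],
    [0.003,0.046,-0.8],
    [0.003,0.046,-0.8],
    [0.003,0.046,-0.8],
  ],
  twist=[
    [0,0,0],
    [0,0,0],
    [0,0,0],
    [0,0,0],
    [0,0,0],
    [0,0,0],
    [0,0,0],
    [0,0,0],
  ],
  gripper=[0.34,0.34,0.34,0.34,0.34,0.34,0.34,0.34],
)

```text
time: 17.08
eef_pos: [0.4361, 0.1669, 0.0157]
ee_rot: [0.707, -0.001, -0.001, -0.707]
force: [0.2, 0.3, 0.6]
opening: 0.0564
```

>>> jog_arm(
  offset=[
    [0,-0.008,-0.1],
    [0,-0.008,-0.17],
    [0,-0.008,-0.17],
    [0,-0.008,-0.17],
    [0,-0.008,-0.17],
    [0,-0.008,-0.17],
    [0,-0.008,-0.17],
    [0,-0.008,-0.17],
    [0,-0.008,-0.17],
  ],
  twist=[
    [0,0,0],
    [0,0,0],
    [0,0,0],
    [0,0,0],
    [0,0,0],
    [0,0,0],
    [0,0,0],
    [0,0,0],
    [0,0,0],
  ],
  gripper=[0.34,0.34,0.34,0.34,0.7,0.7,0.7,0.7,0.7],
)

```text
time: 17.83
eef_pos: [0.4376, 0.1665, -0.0078]
ee_rot: [-0.707, -0.001, -0.001, 0.708]
force: [-2.5, 0.4, 9.1]
opening: 0.0383
```

>>> jog_arm(
  offset=[
    [0,0,0.05],
    [0,0,0.15],
    [0,0,0.4],
    [0,0,0.65],
    [0,0,0.85],
    [0,0,0.85],
    [0,-0.15,0.85],
    [0,-0.35,0.85],
    [0,-0.6,0.85],
    [0,-0.85,0.85],
  ],
  twist=[
    [0,0,0],
    [0,0,0],
    [0,0,0],
    [0,0,0],
    [0,0,0],
    [0,0,0],
    [0,0,0],
    [0,0,0],
    [0,0,0],
    [0,0,0],
  ],
  gripper=[0.7,0.7,0.7,0.7,0.7,0.7,0.7,0.7,0.7,0.7],
)

```text
time: 18.67
eef_pos: [0.4365, 0.0375, 0.119]
ee_rot: [-0.707, -0.001, 0.0, 0.707]
force: [0.0, -0.4, -1.4]
opening: 0.0386
```

>>> jog_arm(
  offset=[
    [0.08,-0.2,0],
    [0.08,-0.4,0],
    [0.08,-0.6,0],
    [0.08,-0.8,0],
    [0.08,-0.98,0],
  ],
  twist=[
    [0,0,0],
    [0,0,0],
    [0,0,0],
    [0,0,0],
    [0,0,0],
  ],
  gripper=[0.7,0.7,0.7,0.7,0.7],
)

```text
time: 19.08
eef_pos: [0.4484, -0.1106, 0.1189]
ee_rot: [0.707, -0.0, 0.001, -0.707]
force: [-0.1, -0.2, -0.4]
opening: 0.0385
```

>>> jog_arm(
  offset=[
    [0,-0.2,0],
    [0,-0.4,0],
    [0,-0.6,0],
    [0,-0.8,0],
    [0,-0.96,0],
    [0,-0.99,0],
    [0,-0.99,0],
    [0,-0.99,0],
  ],
  twist=[
    [0,0,0],
    [0,0,0],
    [0,0,0],
    [0,0,0],
    [0,0,0],
    [0,0,0],
    [0,0,0],
    [0,0,0],
  ],
  gripper=[0.7,0.7,0.7,0.7,0.7,0.7,0.7,0.7],
)

```text
time: 19.75
eef_pos: [0.4486, -0.2564, 0.1184]
ee_rot: [-0.707, 0.0, -0.0, 0.707]
force: [-0.8, 1.2, -0.6]
opening: 0.0382
```

>>> jog_arm(
  offset=[
    [0.006,0,-0.15],
    [0.006,0,-0.35],
    [0.006,0,-0.55],
    [0.006,0,-0.64],
    [0.006,0,-0.67],
    [0.006,0,-0.67],
    [0.006,0,-0.67],
  ],
  twist=[
    [0,0,0],
    [0,0,0],
    [0,0,0],
    [0,0,0],
    [0,0,0],
    [0,0,0],
    [0,0,0],
  ],
  gripper=[0.7,0.7,0.7,0.7,0.7,0.7,0.7],
)

```text
time: 20.33
eef_pos: [0.4504, -0.2564, 0.0184]
ee_rot: [-0.707, -0.001, 0.0, 0.707]
force: [-0.3, -0.1, -1.0]
opening: 0.0387
```

```bash
python3 - <<'E'
from fit import *
s=sense();print(s['time'],s['eef_pos'],s['opening'],s['force'].round(1));a,da=optics.capture('side');b,db=optics.capture('scene')
for n,d in(('side',da),('scene',db)):
    P,_=cloud(n,d,np.ones(d.shape,bool)); k=P[(np.hypot(P[:,0]-.45,P[:,1]+.258)<.035)&(P[:,2]>.032)&(P[:,2]<.052)]
    if len(k)>20: q=circ(k,(.45,-.258),.02);print(n,q.x.round(4),len(k),np.sqrt((q.fun**2).mean()))
cv2.imwrite('pics/s7.png',np.hstack([cv2.resize(a[160:350,320:520],None,fx=2,fy=2),cv2.resize(b[190:380,260:460],None,fx=2,fy=2)]))
E
```

```text
20.3333 [ 0.45039106 -0.25636102  0.01842728] 0.03866838468341017 [-0.3 -0.1 -1. ]
side [ 0.4496 -0.2577] 188 0.0015748087563882476
scene [ 0.4487 -0.2558] 73 0.0012382784545719513
```

View pics/s7.png

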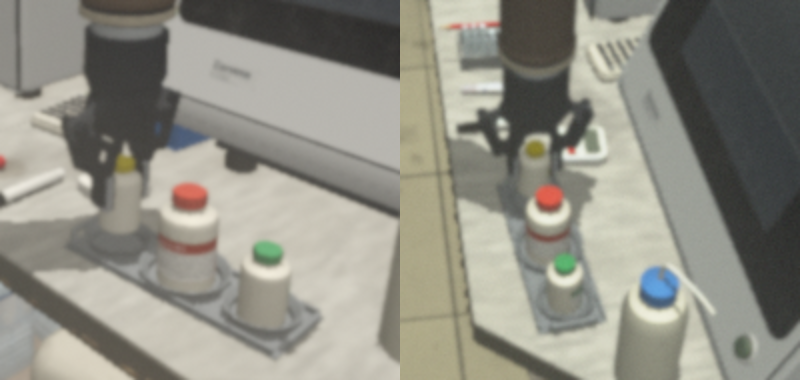

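>>> jog_arm(
  offset=[
    [0,0,-0.06],
    [0,0,-0.12],
    [0,0,-0.15],
    [0,0,-0.158],
    [0,0,-0.158],
    [0,0,-0.158],
  ],
  twist=[
    [0,0,0],
    [0,0,0],
    [0,0,0],
    [0,0,0],
    [0,0,0],
    [0,0,0],
  ],
  gripper=[0.7,0.7,0.7,0.7,0.7,0.7],
)

```text
time: 20.93
eef_pos: [0.4494, -0.257, -0.0054]
ee_rot: [-0.707, 0.0, -0.0, 0.707]
force: [-5.4, 3.0, 20.0]
opening: 0.0382
```

>>> jog_arm(
  offset=[
    [0,0,0.01],
    [0,0,0.01],
    [0,0,0.01],
    [0,0,0.01],
    [0,0,0.15],
    [0,0,0.4],
    [0,0,0.65],
    [0,0,0.9],
    [0,0,0.98],
    [0,0,0.98],
  ],
  twist=[
    [0,0,0],
    [0,0,0],
    [0,0,0],
    [0,0,0],
    [0,0,0],
    [0,0,0],
    [0,0,0],
    [0,0,0],
    [0,0,0],
    [0,0,0],
  ],
  gripper=[0.4,0,0,0,0,0,0,0,0,0],
)

```text
time: 21.77
eef_pos: [0.4519, -0.2582, 0.1444]
ee_rot: [0.708, 0.002, 0.002, -0.706]
force: [0.3, -1.1, -0.2]
opening: 0.0855
```

```bash
python3 chk.py .45 -.258 .02 c5; python3 - <<'E'
from h import *
print(sense()['joint_positions'].round(2))
E
```

```text
21.7667 [ 0.4519 -0.2582  0.1444] 0.0854730123503753 [ 0.3 -1.1 -0.2]
side [ 0.4496 -0.2578] 310 0.001 cap [ 0.4472 -0.2599  0.0699] 0.0714
scene [ 0.4479 -0.2557] 109 0.0012 cap [ 0.4487 -0.259   0.0711] 0.0736
wrist [ 0.45  -0.257] 308 0.0004 cap [ 0.4506 -0.2552  0.0715] 0.0727
[ 0.35  0.32  0.09  1.92 -0.04  0.9   0.45]
```

View pics/c5_wrist.png

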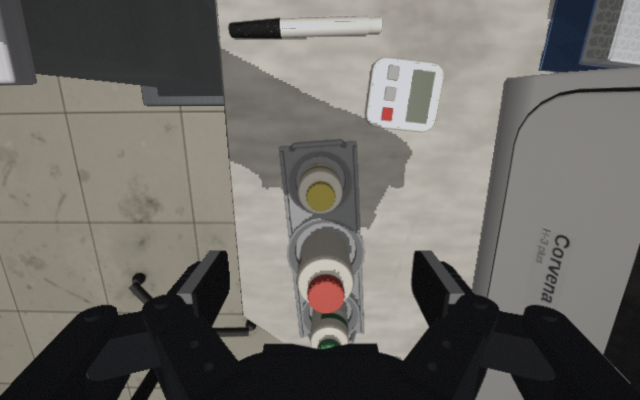

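>>> jog_arm(
  offset=[
    [0,0.15,0],
    [0,0.3,0],
    [0,0.45,0],
    [0,0.6,0],
    [0,0.75,0],
    [0,0.9,0],
    [0,0.99,0],
  ],
  twist=[
    [0,0,0.04],
    [0,0,0.08],
    [0,0,0.12],
    [0,0,0.16],
    [0,0,0.2],
    [0,0,0.24],
    [0,0,0.25],
  ],
  gripper=[0,0,0,0,0,0,0],
)

```text
time: 22.5
eef_pos: [0.4484, -0.1061, 0.1393]
ee_rot: [-0.651, -0.272, 0.274, 0.653]
force: [0.6, -0.0, -0.1]
opening: 0.085
```

>>> jog_arm(
  offset=[
    [-0.1,0.15,0],
    [-0.1,0.3,0],
    [-0.1,0.45,0],
    [-0.1,0.6,0],
    [-0.1,0.75,0],
    [-0.1,0.9,0],
    [-0.1,0.99,0],
    [-0.1,0.99,0],
    [-0.1,0.99,0],
    [-0.1,0.99,0],
  ],
  twist=[
    [0,0,0.04],
    [0,0,0.08],
    [0,0,0.12],
    [0,0,0.16],
    [0,0,0.2],
    [0,0,0.24],
    [0,0,0.25],
    [0,0,0.25],
    [0,0,0.25],
    [0,0,0.25],
  ],
  gripper=[0,0,0,0,0,0,0,0,0,0],
)

```text
time: 23.33
eef_pos: [0.4344, 0.0387, 0.1404]
ee_rot: [-0.501, -0.498, 0.499, 0.501]
force: [-0.2, 0.2, 0.1]
opening: 0.0855
```

```bash
cat > tr.py <<'E'
from fit import *
import sys
s=sense();print(s['time'],s['eef_pos'].round(4),'yaw',np.degrees(R.from_quat(s['ee_rot']).as_matrix()[:2,0]).round(1),R.from_quat(s['ee_rot']).as_matrix().round(3)[:,0],s['joint_positions'].round(2))
p,d=snap('wrist',sys.argv[1])
P,uv=cloud('wrist',d,np.ones(d.shape,bool),s)
for nm,kk in(('cuvette_tray_mid',1),('used_tube_mid',1),('waste_tray',1)):
    for r in finder.masks_of('wrist',nm)[:2]:
        Q,_=cloud('wrist',d,r['mask'],s)
        if nm[0]=='c': Q=Q[(Q[:,2]>.014)&(Q[:,2]<.03)]
        if nm[0]=='u': Q=Q[(Q[:,2]>.006)&(Q[:,2]<.03)]
        if nm[0]=='w': Q=Q[(Q[:,2]>.018)&(Q[:,2]<.035)]
        if len(Q)<30: continue
        lo,hi=np.percentile(Q,[.5,99.5],axis=0)
        print(nm,round(r['confidence'],2),r['box'],'rect',cv2.minAreaRect(Q[:,:2].astype(np.float32)),lo.round(4),hi.round(4))
        c=Q[:,:2].mean(0);v=np.linalg.svd(Q[:,:2]-c,full_matrices=False)[2][0];print(' pca',c.round(4),v.round(4))
E
python3 tr.py w6
```

```text
23.3333 [0.4344 0.0387 0.1404] yaw [ 0.3 57.3] [ 0.005  1.    -0.001] [ 0.1   0.23 -0.36  2.06  0.11  0.87  1.24]
cuvette_tray_mid 0.85 [290.8, 135.1, 361.9, 236.5] rect ((0.4378935396671295, 0.04233541339635849), (0.06509386003017426, 0.09903077036142349), 88.42910766601562) [0.3879 0.0089 0.0142] [0.4871 0.0755 0.0297]
 pca [0.4321 0.0437] [0.9998 0.0198]
used_tube_mid 0.75 [229.0, 130.8, 248.8, 216.2] rect ((0.42675018310546875, -0.04252196475863457), (0.015699947252869606, 0.08954104781150818), 85.29019927978516) [ 0.3831 -0.053   0.0063] [ 0.4707 -0.0322  0.0169]
 pca [ 0.4273 -0.0411] [ 0.9947 -0.1033]
waste_tray 0.85 [487.7, 115.6, 640.0, 262.4] rect ((0.4441671371459961, 0.3007053732872009), (0.1652960181236267, 0.14614208042621613), 88.56443786621094) [0.3701 0.2179 0.0181] [0.5178 0.3745 0.0286]
 pca [0.4543 0.2827] [0.7273 0.6863]
```

View pics/w6.png

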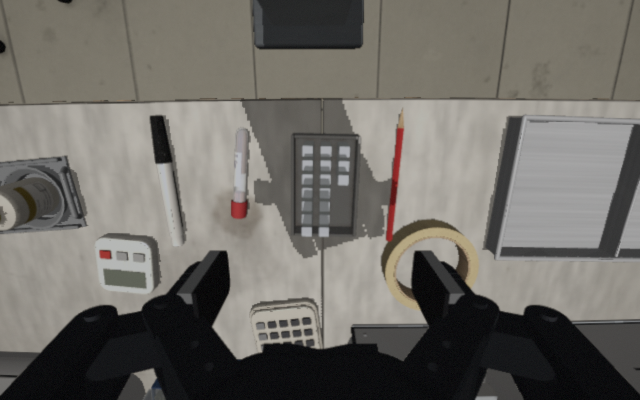

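>>> jog_arm(
  offset=[
    [0.02,0.02,0],
    [0.02,0.02,-0.2],
    [0.02,0.02,-0.4],
    [0.02,0.02,-0.65],
    [0.02,0.02,-0.85],
    [0.02,0.02,-0.85],
    [0.02,0.02,-0.85],
    [0.02,0.02,-0.85],
  ],
  twist=[
    [0,0,0],
    [0,0,0.005],
    [0,0,0.005],
    [0,0,0.005],
    [0,0,0.005],
    [0,0,0.005],
    [0,0,0.005],
    [0,0,0.005],
  ],
  gripper=[0,0,0,0,0,0,0,0],
)

```text
time: 24.2
eef_pos: [0.4386, 0.0432, 0.0146]
ee_rot: [0.496, 0.504, -0.504, -0.496]
force: [0.4, 1.4, -0.3]
opening: 0.0854
```

```bash
python3 tr.py w7 | head -5; python3 tips.py | head -3
```

```text
24.2 [0.4386 0.0432 0.0146] yaw [-0.9 57.3] [-0.015  1.     0.   ] [ 0.02  0.43 -0.31  2.19  0.25  0.55  1.12]
cuvette_tray_mid 0.68 [261.3, 141.1, 384.3, 320.3] rect ((0.4381704032421112, 0.042230505496263504), (0.06526481360197067, 0.10027030110359192), 88.38009643554688) [0.3876 0.0091 0.0141] [0.4877 0.0753 0.0294]
 pca [0.4316 0.0431] [0.9999 0.0158]
used_tube_mid 0.63 [167.9, 132.2, 196.7, 277.8] rect ((0.426667720079422, -0.043027788400650024), (0.01636788435280323, 0.09125199913978577), 85.33661651611328) [ 0.3821 -0.0524  0.0063] [ 0.4702 -0.0324  0.0169]
 pca [ 0.4251 -0.0405] [ 0.9938 -0.1113]
t 24.4 tcp [0.439 0.043 0.015] op 0.08546611708748286 [-0.3  0.8  0.4]
side -1 5570 [[-0.0695, -0.0694, -0.0287], [-0.0675, -0.0668, -0.0238], [-0.0497, 0.0152, 0.0045], [-0.0418, 0.0165, 0.0263], [-0.0401, 0.017, 0.0292]]
side 1 5824 [[0.0402, -0.0693, -0.0283], [0.0418, -0.0667, -0.0231], [0.0504, 0.0152, 0.0047], [0.0686, 0.0166, 0.0263], [0.0697, 0.017, 0.0291]]
```

View pics/w7.png

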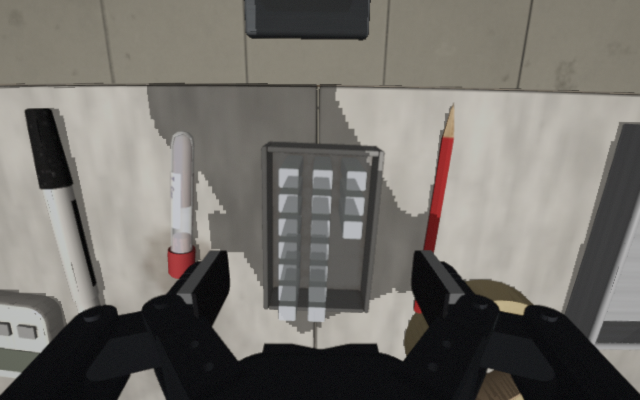

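>>> jog_arm(
  offset=[
    [0,-0.006,-0.1],
    [0,-0.006,-0.2],
    [0,-0.006,-0.28],
    [0,-0.006,-0.32],
    [0,-0.006,-0.32],
    [0,-0.006,-0.32],
  ],
  twist=[
    [0,0,0],
    [0,0,0],
    [0,0,0],
    [0,0,0],
    [0,0,0],
    [0,0,0],
  ],
  gripper=[0,0,0,0,0,0],
)

```text
time: 24.95
eef_pos: [0.4378, 0.042, -0.0342]
ee_rot: [0.496, 0.504, -0.504, -0.496]
force: [0.4, -0.0, 0.8]
opening: 0.0853
```

```bash
python3 - <<'E'
from h import *
s=sense();print(s['time'],s['eef_pos'],s['force'].round(1))
a,_=optics.capture('side');b,_=optics.capture('wrist')
cv2.imwrite('pics/s8.png',np.hstack([cv2.resize(a[150:280,220:370],(400,347)),b[100:,120:520][:300]][0:1])); cv2.imwrite('pics/w8.png',b)
E
```

```text
24.95 [ 0.43783298  0.04202613 -0.0341883 ] [ 0.4 -0.   0.8]
```

View pics/s8.png

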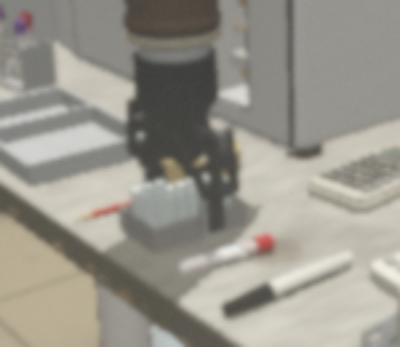

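View pics/w8.png

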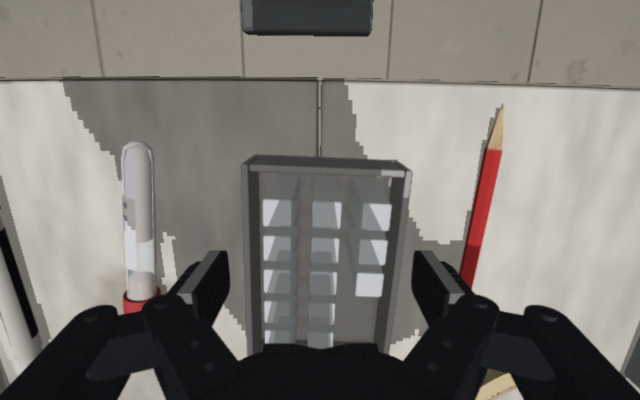

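>>> jog_arm(
  offset=[
    [0,0,-0.01],
    [0,0,-0.01],
    [0,0,-0.01],
    [0,0,-0.01],
    [0,0,-0.01],
    [0,0,-0.01],
  ],
  twist=[
    [0,0,0],
    [0,0,0],
    [0,0,0],
    [0,0,0],
    [0,0,0],
    [0,0,0],
  ],
  gripper=[0.15,0.4,0.4,0.4,0.4,0.4],
  newtons=40,
)

```text
time: 25.55
eef_pos: [0.4381, 0.042, -0.0354]
ee_rot: [0.496, 0.504, -0.503, -0.496]
force: [-0.6, -0.5, 7.5]
opening: 0.0645
```

>>> jog_arm(
  offset=[
    [0,0,0.05],
    [0,0,0.15],
    [0,0,0.35],
    [0,0,0.55],
    [0,0,0.65],
    [0,0.1,0.7],
    [0,0.3,0.7],
    [0,0.5,0.7],
    [0,0.65,0.7],
    [0,0.65,0.7],
  ],
  twist=[
    [0,0,0],
    [0,0,0],
    [0,0,0],
    [0,0,0],
    [0,0,0],
    [0,0,0],
    [0,0,0],
    [0,0,0],
    [0,0,0],
    [0,0,0],
  ],
  gripper=[0.4,0.4,0.4,0.4,0.4,0.4,0.4,0.4,0.4,0.4],
)

```text
time: 26.38
eef_pos: [0.4377, 0.1449, 0.07]
ee_rot: [0.494, 0.507, -0.504, -0.495]
force: [-0.2, 0.8, -0.6]
opening: 0.0645
```

>>> jog_arm(
  offset=[
    [0.04,0.15,0],
    [0.04,0.35,0],
    [0.04,0.6,0],
    [0.04,0.8,0],
    [0.04,0.97,0],
    [0.04,0.97,0],
    [0.04,0.97,0],
    [0.04,0.97,0],
  ],
  twist=[
    [0,0,0],
    [0,0,0],
    [0,0,0],
    [0,0,0],
    [0,0,0],
    [0,0,0],
    [0,0,0],
    [0,0,0],
  ],
  gripper=[0.4,0.4,0.4,0.4,0.4,0.4,0.4,0.4],
)

```text
time: 27.05
eef_pos: [0.4435, 0.2838, 0.0689]
ee_rot: [-0.496, -0.503, 0.504, 0.496]
force: [0.5, -0.8, -0.8]
opening: 0.065
```

```bash
python3 tr.py w9; python3 - <<'E'
from h import *
a,da=optics.capture('side');b,db=optics.capture('scene')
cv2.imwrite('pics/s9.png',np.hstack([cv2.resize(a[120:270,170:370],None,fx=2,fy=2),cv2.resize(b[90:240,250:450],None,fx=2,fy=2)]))
for n,d in(('side',da),('scene',db)):
    P,_=cloud(n,d,np.ones(d.shape,bool)); k=P[(P[:,0]>.38)&(P[:,0]<.51)&(P[:,1]>.24)&(P[:,1]<.34)&(P[:,2]>.05)&(P[:,2]<.13)];print(n,np.percentile(k,[2,50,98],axis=0).round(3))
E
```

```text
27.05 [0.4435 0.2838 0.0689] yaw [-0.9 57.3] [-0.015  1.    -0.001] [-0.39  0.46 -0.37  1.94  0.23  0.78  0.69]
waste_tray 0.63 [231.1, 103.3, 549.6, 302.0] rect ((0.44433873891830444, 0.32827165722846985), (0.21844986081123352, 0.14521270990371704), 88.05860900878906) [0.3704 0.22   0.0181] [0.5172 0.4375 0.0289]
 pca [0.4139 0.3524] [0.2529 0.9675]
side [[0.393 0.241 0.104]
 [0.423 0.251 0.118]
 [0.491 0.311 0.129]]
scene [[0.392 0.241 0.105]
 [0.432 0.253 0.12 ]
 [0.49  0.317 0.13 ]]
```

View pics/s9.png

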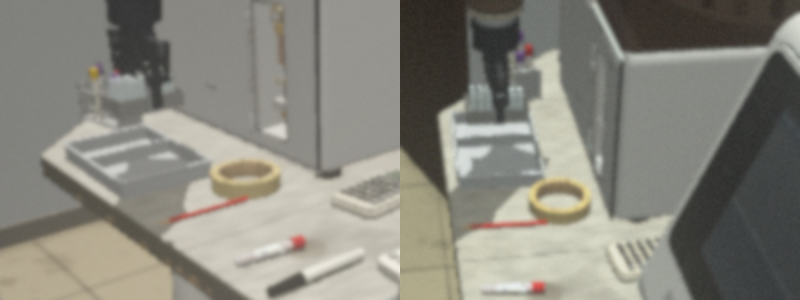

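View pics/w9.png

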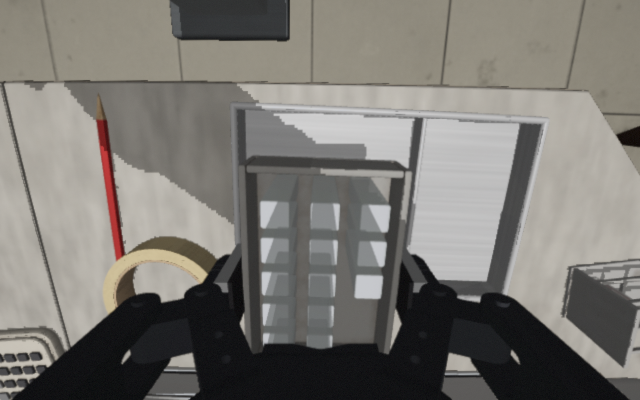

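>>> jog_arm(
  offset=[
    [-0.004,0.023,0],
    [-0.004,0.023,-0.15],
    [-0.004,0.023,-0.35],
    [-0.004,0.023,-0.5],
    [-0.004,0.023,-0.6],
    [-0.004,0.023,-0.63],
    [-0.004,0.023,-0.63],
    [-0.004,0.023,-0.63],
  ],
  twist=[
    [0,0,-0.015],
    [0,0,-0.015],
    [0,0,-0.015],
    [0,0,-0.015],
    [0,0,-0.015],
    [0,0,-0.015],
    [0,0,-0.015],
    [0,0,-0.015],
  ],
  gripper=[0.4,0.4,0.4,0.4,0.4,0.4,0.4,0.4],
)

```text
time: 28.02
eef_pos: [0.4434, 0.2886, -0.025]
ee_rot: [0.508, 0.492, -0.492, -0.508]
force: [-0.4, -0.1, -0.4]
opening: 0.0643
```

>>> jog_arm(
  offset=[
    [0,0,-0.02],
    [0,0,-0.035],
    [0,0,-0.045],
    [0,0,-0.045],
    [0,0,-0.045],
  ],
  twist=[
    [0,0,0],
    [0,0,0],
    [0,0,0],
    [0,0,0],
    [0,0,0],
  ],
  gripper=[0.4,0.4,0.4,0.4,0.4],
)

```text
time: 28.43
eef_pos: [0.4432, 0.2885, -0.0321]
ee_rot: [0.508, 0.492, -0.492, -0.508]
force: [-1.0, 0.0, -1.0]
opening: 0.0642
```

>>> jog_arm(
  offset=[
    [0,0,-0.01],
    [0,0,-0.01],
    [0,0,-0.01],
  ],
  twist=[
    [0,0,0],
    [0,0,0],
    [0,0,0],
  ],
  gripper=[0.4,0.4,0.4],
)

```text
time: 28.68
eef_pos: [0.4433, 0.2885, -0.0324]
ee_rot: [0.508, 0.492, -0.492, -0.508]
force: [-4.1, -3.6, 19.7]
opening: 0.0645
```

Contact with the floor; release with a limited opening and lift.

>>> jog_arm(
  offset=[
    [0,0,0.01],
    [0,0,0.01],
    [0,0,0.01],
    [0,0,0.01],
    [0,0,0.15],
    [0,0,0.4],
    [0,0,0.65],
    [0,0,0.9],
    [0,0,1],
    [0,0,1],
  ],
  twist=[
    [0,0,0],
    [0,0,0],
    [0,0,0],
    [0,0,0],
    [0,0,0],
    [0,0,0],
    [0,0,0],
    [0,0,0],
    [0,0,0],
    [0,0,0],
  ],
  gripper=[0.13,0.13,0.13,0.13,0.13,0.13,0.13,0.13,0.13,0.13],
)

```text
time: 29.52
eef_pos: [0.4451, 0.2902, 0.1202]
ee_rot: [0.508, 0.494, -0.49, -0.507]
force: [-0.5, 0.2, -0.1]
opening: 0.0742
```

```bash
python3 tr.py w10
```

```text
29.5167 [0.4451 0.2902 0.1202] yaw [ 1.8 57.3] [0.032 0.999 0.004] [-0.39  0.4  -0.38  1.88  0.19  0.89  0.68]
cuvette_tray_mid 0.86 [281.6, 129.8, 357.6, 242.8] rect ((0.44310325384140015, 0.2885251045227051), (0.0646638423204422, 0.09927664697170258), 86.01155090332031) [0.392  0.2541 0.0142] [0.493  0.3234 0.0295]
 pca [0.4386 0.2901] [ 0.9999 -0.0113]
cuvette_tray_mid 0.37 [237.6, 103.6, 493.3, 262.7] rect ((0.44500428438186646, 0.32824641466140747), (0.2176336944103241, 0.14506474137306213), 88.41534423828125) [0.3709 0.2194 0.0142] [0.5181 0.4371 0.0288]
 pca [0.4448 0.3338] [-0.0279  0.9996]
waste_tray 0.65 [235.7, 104.6, 495.6, 261.2] rect ((0.44501808285713196, 0.32853367924690247), (0.21821469068527222, 0.14505918323993683), 88.41963195800781) [0.3709 0.2194 0.0182] [0.5183 0.4373 0.0288]
 pca [0.4409 0.332 ] [-0.0221  0.9998]
```

View pics/w10.png

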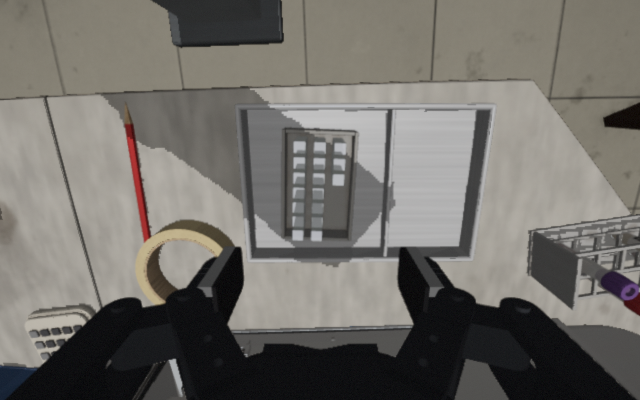

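>>> jog_arm(
  offset=[
    [0,-0.25,0],
    [0,-0.5,0],
    [0,-0.75,0],
    [0,-1,0],
  ],
  twist=[
    [0,0,0],
    [0,0,0],
    [0,0,0],
    [0,0,0],
  ],
  gripper=[0.3,0.3,0.3,0.3],
)

```text
time: 30.05
eef_pos: [0.4417, 0.1366, 0.1146]
ee_rot: [-0.507, -0.491, 0.493, 0.508]
force: [1.4, -0.8, -0.3]
opening: 0.0598
```

>>> jog_arm(
  offset=[
    [-0.05,-0.25,0],
    [-0.12,-0.5,0],
    [-0.12,-0.75,0],
    [-0.12,-1,0],
  ],
  twist=[
    [0,0,-0.01],
    [0,0,-0.02],
    [0,0,-0.023],
    [0,0,-0.023],
  ],
  gripper=[0.3,0.3,0.3,0.3],
)

```text
time: 30.38
eef_pos: [0.4231, -0.0133, 0.1149]
ee_rot: [-0.525, -0.473, 0.474, 0.526]
force: [1.6, 0.5, -0.3]
opening: 0.0597
```

>>> jog_arm(
  offset=[
    [0,-0.227,0],
    [0,-0.227,-0.15],
    [0,-0.227,-0.3],
    [0,-0.227,-0.3],
    [0,-0.227,-0.3],
    [0,-0.227,-0.3],
  ],
  twist=[
    [0,0,0],
    [0,0,0],
    [0,0,0],
    [0,0,0],
    [0,0,0],
    [0,0,0],
  ],
  gripper=[0.5,0.5,0.5,0.5,0.5,0.5],
)

```text
time: 30.88
eef_pos: [0.4249, -0.0451, 0.0712]
ee_rot: [-0.525, -0.473, 0.474, 0.525]
force: [0.2, 0.7, -0.1]
opening: 0.0427
```

```bash
python3 tr.py w11; python3 tips.py|head -3
```

```text
30.8833 [ 0.4249 -0.0451  0.0712] yaw [ 5.9 57. ] [0.102 0.995 0.   ] [ 0.2   0.31 -0.26  2.17  0.13  0.68  1.32]
used_tube_mid 0.89 [313.2, 144.6, 335.5, 257.3] rect ((0.4266591966152191, -0.041930004954338074), (0.015672383829951286, 0.08984144777059555), 83.90557861328125) [ 0.3826 -0.0534  0.007 ] [ 0.4706 -0.0325  0.017 ]
 pca [ 0.4264 -0.0423] [ 0.9942 -0.1074]
t 31.0833 tcp [ 0.4257 -0.0453  0.0719] op 0.04267939078028074 [ 0.3 -0.  -0.3]
side -1 1766 [[-0.035, -0.0699, -0.0111], [-0.0337, -0.0696, -0.0091], [-0.0228, -0.0565, 0.0066], [-0.0215, -0.0377, 0.0108], [-0.0214, -0.0336, 0.0111]]
side 1 1732 [[0.0206, -0.0698, -0.0111], [0.0208, -0.0695, -0.009], [0.0221, -0.0566, 0.0066], [0.0328, -0.0379, 0.0108], [0.0341, -0.0335, 0.011]]
```

View pics/w11.png

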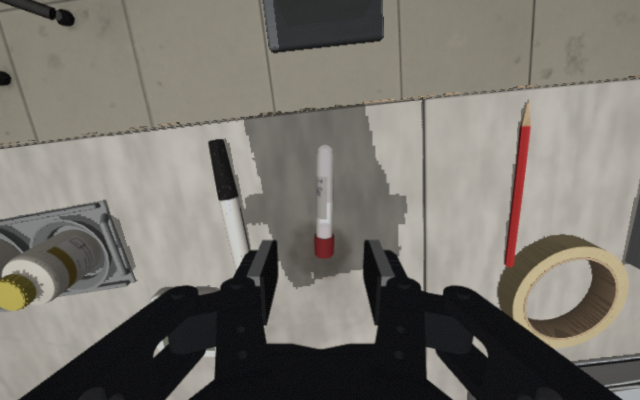

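>>> jog_arm(
  offset=[
    [0.006,0.015,-0.1],
    [0.006,0.015,-0.3],
    [0.006,0.015,-0.5],
    [0.006,0.015,-0.6],
    [0.006,0.015,-0.64],
    [0.006,0.015,-0.64],
    [0.006,0.015,-0.64],
  ],
  twist=[
    [0,0,0],
    [0,0,0],
    [0,0,0],
    [0,0,0],
    [0,0,0],
    [0,0,0],
    [0,0,0],
  ],
  gripper=[0.5,0.5,0.5,0.5,0.5,0.5,0.5],
)

```text
time: 31.72
eef_pos: [0.4264, -0.0433, -0.0243]
ee_rot: [0.525, 0.474, -0.473, -0.525]
force: [0.5, 0.3, 1.5]
opening: 0.0428
```

```bash
python3 - <<'E'
from h import *
s=sense();print(s['time'],s['eef_pos'],s['force'].round(1))
p,d=snap('wrist','w12')
E
```

```text
31.7167 [ 0.42638242 -0.04325087 -0.02425124] [0.5 0.3 1.5]
```

View pics/w12.png

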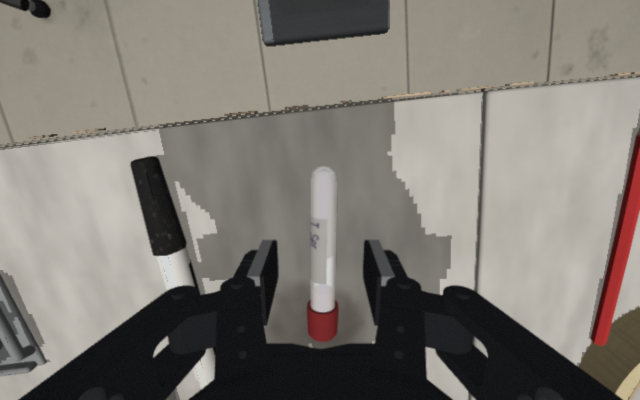

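>>> jog_arm(
  offset=[
    [0,0,-0.02],
    [0,0,-0.02],
    [0,0,-0.02],
    [0,0,-0.02],
    [0,0,-0.02],
    [0,0,-0.02],
    [0,0,-0.02],
  ],
  twist=[
    [0,0,0],
    [0,0,0],
    [0,0,0],
    [0,0,0],
    [0,0,0],
    [0,0,0],
    [0,0,0],
  ],
  gripper=[0.5,0.5,0.9,1,1,1,1],
  newtons=25,
)

```text
time: 32.35
eef_pos: [0.4262, -0.0434, -0.0275]
ee_rot: [0.525, 0.474, -0.473, -0.525]
force: [-1.4, 0.1, 6.8]
opening: 0.0113
```

>>> jog_arm(
  offset=[
    [0,0,0.05],
    [0,0,0.2],
    [0,0,0.4],
    [0,0,0.6],
    [0,0,0.75],
    [0,0,0.75],
  ],
  twist=[
    [0,0,0],
    [0,0,0],
    [0,0,0],
    [0,0,0],
    [0,0,0],
    [0,0,0],
  ],
  gripper=[1,1,1,1,1,1],
)

```text
time: 32.85
eef_pos: [0.4285, -0.0434, 0.0889]
ee_rot: [0.527, 0.475, -0.472, -0.524]
force: [1.4, -0.7, 0.5]
opening: 0.0114
```

```bash
python3 tr.py w13
```

```text
32.85 [ 0.4285 -0.0434  0.0889] yaw [ 5.9 57. ] [0.104 0.995 0.   ] [ 0.21  0.28 -0.28  2.15  0.12  0.72  1.32]
waste_tray 0.89 [608.5, 93.8, 640.0, 263.3] rect ((0.4795231223106384, 0.21911364793777466), (0.07126238197088242, 0.016866879537701607), 10.726388931274414) [0.4502 0.2167 0.018 ] [0.5142 0.2323 0.0284]
 pca [0.4903 0.2203] [0.9999 0.011 ]
```

View pics/w13.png

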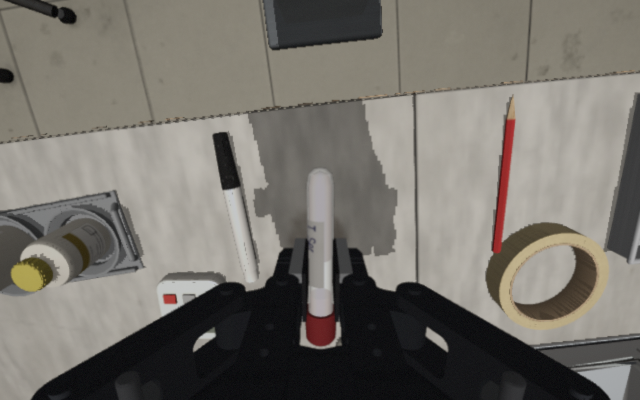

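Tube held level. Carry it to the narrow compartment.

>>> jog_arm(
  offset=[
    [0,0.15,0],
    [0,0.35,0],
    [0,0.55,0],
    [0,0.75,0],
    [0,0.97,0],
  ],
  twist=[
    [0,0,0.005],
    [0,0,0.01],
    [0,0,0.015],
    [0,0,0.02],
    [0,0,0.024],
  ],
  gripper=[1,1,1,1,1],
)

```text
time: 33.47
eef_pos: [0.4248, 0.1026, 0.0834]
ee_rot: [-0.507, -0.492, 0.494, 0.508]
force: [0.2, 0.5, 0.2]
opening: 0.0113
```

>>> jog_arm(
  offset=[
    [0.06,0.2,0],
    [0.12,0.4,0],
    [0.12,0.6,0],
    [0.12,0.8,0],
    [0.12,0.97,0],
  ],
  twist=[
    [0,0,0],
    [0,0,0],
    [0,0,0],
    [0,0,0],
    [0,0,0],
  ],
  gripper=[1,1,1,1,1],
)

```text
time: 33.88
eef_pos: [0.4428, 0.2495, 0.0832]
ee_rot: [-0.506, -0.492, 0.494, 0.507]
force: [0.4, 0.1, 0.4]
opening: 0.0114
```

>>> jog_arm(
  offset=[
    [0,0.2,0],
    [0,0.4,0],
    [0,0.6,0],
    [0,0.8,0],
    [0,0.97,0],
    [0,0.97,0],
    [0,0.97,0],
    [0,0.97,0],
  ],
  twist=[
    [0,0,0],
    [0,0,0],
    [0,0,0],
    [0,0,0],
    [0,0,0],
    [0,0,0],
    [0,0,0],
    [0,0,0],
  ],
  gripper=[1,1,1,1,1,1,1,1],
)

```text
time: 34.55
eef_pos: [0.4434, 0.3918, 0.0832]
ee_rot: [0.507, 0.492, -0.494, -0.507]
force: [-0.7, -0.5, -0.2]
opening: 0.0113
```

```bash
python3 tr.py w14
```

```text
34.55 [0.4434 0.3918 0.0832] yaw [ 1.6 57.3] [ 0.028  1.    -0.003] [-0.57  0.53 -0.35  1.76  0.22  0.89  0.53]
cuvette_tray_mid 0.92 [140.3, 137.5, 238.2, 268.7] rect ((0.44303470849990845, 0.28812819719314575), (0.06598880141973495, 0.09980801492929459), 85.8209457397461) [0.3915 0.2546 0.0142] [0.4936 0.3238 0.0299]
 pca [0.4362 0.2998] [0.9953 0.0967]
waste_tray 0.84 [88.3, 113.0, 383.5, 288.2] rect ((0.4450047016143799, 0.32866019010543823), (0.21751415729522705, 0.14518696069717407), 88.58820343017578) [0.3709 0.2202 0.0182] [0.5158 0.4375 0.0288]
 pca [0.4325 0.3114] [-0.1689  0.9856]
```

View pics/w14.png

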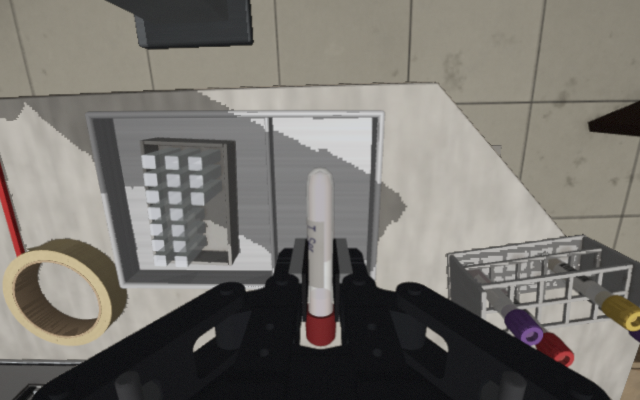

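```bash
python3 - <<'E'
from h import *
s=sense();p,d=optics.capture('wrist');P,uv=cloud('wrist',d,np.ones(d.shape,bool),s)
k=P[(uv[:,0]>430)&(uv[:,1]>220)&(uv[:,1]<380)&(P[:,2]>.03)&(P[:,2]<.2)&(P[:,1]>.44)]
print(np.percentile(k,[1,50,99],axis=0).round(3))
for z in np.arange(.03,.14,.02):
    q=k[abs(k[:,2]-z)<.01]; print(z,len(q), q[:,:2].min(0).round(3) if len(q) else '')
M=R.from_quat(s['ee_rot']).as_matrix();Q=(P-s['eef_pos'])@M
q=Q[(Q[:,1]<-.05)&(Q[:,1]>-.16)]
for y in np.arange(-.15,-.04,.02):
    w=q[abs(q[:,1]-y)<.01]; print('tool y',y.round(2),len(w),w[:,0].min().round(3) if len(w) else '',w[:,0].max().round(3) if len(w) else '')
E
```

```text
[[0.434 0.441 0.031]
 [0.508 0.552 0.061]
 [0.542 0.628 0.199]]
0.03 859 [0.487 0.505]
0.05 4395 [0.487 0.504]
0.07 1280 [0.494 0.505]
0.09000000000000001 2615 [0.497 0.515]
0.11000000000000001 0 
0.13 0 
tool y -0.15 0  
tool y -0.13 5558 -0.064 0.064
tool y -0.11 24400 -0.065 0.064
tool y -0.09 12208 -0.052 0.051
tool y -0.07 3124 -0.039 0.039
tool y -0.05 787 -0.02 0.019
```

>>> jog_arm(
  offset=[
    [0.01,0,-0.1],
    [0.01,0,-0.3],
    [0.01,0,-0.5],
    [0.01,0,-0.6],
    [0.01,0,-0.66],
    [0.01,0,-0.68],
    [0.01,0,-0.68],
    [0.01,0,-0.68],
  ],
  twist=[
    [0,0,0],
    [0,0,0],
    [0,0,0],
    [0,0,0],
    [0,0,0],
    [0,0,0],
    [0,0,0],
    [0,0,0],
  ],
  gripper=[1,1,1,1,1,1,1,1],
)

```text
time: 35.47
eef_pos: [0.4461, 0.3937, -0.0163]
ee_rot: [-0.507, -0.493, 0.492, 0.507]
force: [-0.8, 0.5, 0.6]
opening: 0.0115
```

>>> jog_arm(
  offset=[
    [0,0,-0.02],
    [0,0,-0.035],
    [0,0,-0.05],
    [0,0,-0.05],
    [0,0,-0.05],
  ],
  twist=[
    [0,0,0],
    [0,0,0],
    [0,0,0],
    [0,0,0],
    [0,0,0],
  ],
  gripper=[1,1,1,1,1],
)

```text
time: 35.88
eef_pos: [0.4458, 0.3935, -0.0244]
ee_rot: [0.507, 0.493, -0.493, -0.507]
force: [-0.1, 0.3, 3.8]
opening: 0.0112
```

Touching the floor. Open partially and lift.

>>> jog_arm(
  offset=[
    [0,0,0],
    [0,0,0],
    [0,0,0],
    [0,0,0],
    [0,0,0.1],
    [0,0,0.3],
    [0,0,0.55],
    [0,0,0.8],
    [0,0,1],
    [0,0,1],
  ],
  twist=[
    [0,0,0],
    [0,0,0],
    [0,0,0],
    [0,0,0],
    [0,0,0],
    [0,0,0],
    [0,0,0],
    [0,0,0],
    [0,0,0],
    [0,0,0],
  ],
  gripper=[0.75,0.6,0.6,0.6,0.6,0.6,0.6,0.6,0.6,0.6],
)

```text
time: 36.72
eef_pos: [0.4478, 0.3962, 0.1317]
ee_rot: [-0.507, -0.496, 0.489, 0.507]
force: [0.6, 0.8, 0.6]
opening: 0.0342
```

>>> jog_arm(
  offset=[
    [0,0,0.2],
    [0,0,0.3],
    [0,0,0.3],
    [0,0,0.3],
    [0,0,0.3],
  ],
  twist=[
    [0,0,0],
    [0,0,0],
    [0,0,0],
    [0,0,0],
    [0,0,0],
  ],
  gripper=[0.3,0,0,0,0],
)

```text
time: 37.13
eef_pos: [0.4451, 0.3926, 0.1692]
ee_rot: [0.507, 0.492, -0.493, -0.507]
force: [-0.2, -0.2, -0.4]
opening: 0.0854
```

```bash
python3 tr.py w15; for a in ".4555 -.3355 .026" ".461 -.4135 .02" ".45 -.258 .02"; do python3 chk.py $a c9; done; python3 - <<'E'
from h import *
s=sense();p,d=optics.capture('wrist');P,uv=cloud('wrist',d,np.ones(d.shape,bool),s)
k=P[(P[:,0]>.385)&(P[:,0]<.51)&(P[:,1]>.36)&(P[:,1]<.425)&(P[:,2]>.0085)&(P[:,2]<.03)]
print('tube',np.percentile(k,[1,50,99],axis=0).round(4))
E
```

```text
37.1333 [0.4451 0.3926 0.1692] yaw [ 1.6 57.3] [ 0.028  1.    -0.001] [-0.55  0.44 -0.37  1.67  0.18  1.07  0.57]
cuvette_tray_mid 0.75 [184.8, 127.4, 258.3, 227.5] rect ((0.4431881606578827, 0.28808462619781494), (0.06623277068138123, 0.0997718870639801), 85.7712631225586) [0.3918 0.2534 0.0142] [0.4935 0.3239 0.0299]
 pca [0.4382 0.2926] [0.9998 0.0208]
used_tube_mid 0.86 [313.2, 136.3, 332.3, 219.1] rect ((0.4465314745903015, 0.3940006494522095), (0.015683254227042198, 0.09015022963285446), 88.3177719116211) [0.4022 0.3851 0.0096] [0.4911 0.4001 0.02  ]
 pca [0.447  0.3933] [ 0.9997 -0.0243]
37.3333 [0.4451 0.3927 0.169 ] 0.08550403151758515 [ 0.3  0.4 -0.7]
side [ 0.4544 -0.3371] 807 0.0014 cap [ 0.4503 -0.3396  0.0912] 0.0934
scene [ 0.453  -0.3354] 364 0.0015 cap [ 0.4523 -0.3385  0.0934] 0.0963
37.4833 [0.4453 0.393  0.1696] 0.08577327523892816 [ 0.4 -0.   0.3]
side [ 0.4598 -0.4147] 435 0.0009 cap [ 0.456  -0.4169  0.0698] 0.0713
scene [ 0.4576 -0.4117] 158 0.0012 cap [ 0.4571 -0.4147  0.0711] 0.0734
37.6333 [0.4454 0.3931 0.17  ] 0.08536870748469473 [-0.6  0.1 -0.5]
side [ 0.4498 -0.258 ] 310 0.001 cap [ 0.4479 -0.2601  0.0699] 0.0715
scene [ 0.4481 -0.2555] 117 0.0014 cap [ 0.4484 -0.2585  0.071 ] 0.0731
tube [[0.4029 0.385  0.0107]
 [0.4471 0.3932 0.0154]
 [0.4901 0.4003 0.0197]]
```

View pics/w15.png

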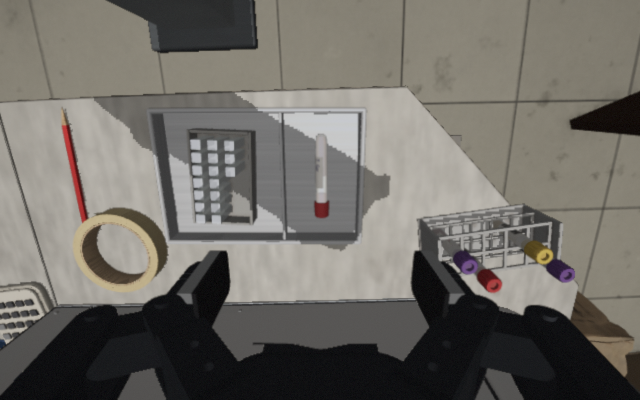

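View pics/c9_side.png

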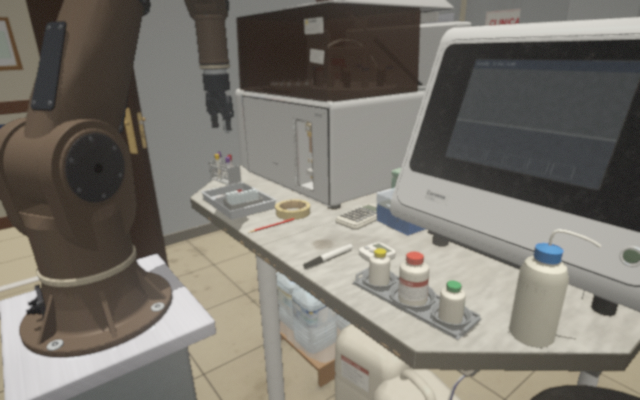

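Everything is in place: the three bottles stand upright in the carrier (side view, about (380,268), (413,280) and (452,302)). The cuvette tray is in the wide compartment at (222,178) and the tube in the narrow one at (321,175) in the wrist view. The gripper is clear of everything.

```bash
python3 -c "
from h import *
print(order.hand_in())"
```

```text
the job is handed in; nothing more can be done
None
```

All five items are in place and I handed the job in at about 38 s of the allowed 134 s; it reported no verdict.

**Bottles:** The large bottle is in the middle cup, the green-capped small one in the -y cup and the yellow-capped one in the +y cup. My last fits put each about 1–4 mm from its fitted cup centre, with cap heights matching bottles down on the cup floor. All three stood upright in the last pictures.

**Waste tray:** The cuvette tray sits level in the wide compartment, at most about 2 mm from its centre in the final depth fit. The tube lies on the floor of the narrow compartment, within about 2 mm of its centre. The gripper was open and well clear at hand-in.

**What disagreed:**
- **Finger length:** The open fingertips turned out to lie about 44 mm behind the TCP, rather than the 13 mm I took from the interface text. Because of this my first close on the large bottle landed on its shoulder, with about 29 N read at the wrist. I backed off, measured the offset and regripped the bottle lower; it did not tip.
- **Carrier position:** The fits from the different cameras disagreed by up to about 3 mm. I used values between them.

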